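Put the cleaning kit back into its drawer holders

ROBOT

A 7-joint arm with a two-finger parallel gripper is mounted at the origin on the work surface. World frame = base frame: x ahead of the robot, y to its left, z up, the work surface at z = 0. Lengths are in m, angles in degrees, forces in N, time in s.
With the tool pointing down it reaches from about 0.425 to 0.875 m from the base axis. Payload 4.7 kg.
Tool frame: the origin (TCP) lies midway between the tips of the shut fingers; the grasp point (between the pads) lies 19 mm behind it; z points along the fingers, y is the direction in which the jaws open and shut (so a half turn about z gives the same grasp; the last joint's range is limited). The gripper opens to 85 mm and grips with 20 to 120 N. Pads are 22 mm wide; open, the fingers measure 114 mm over their backs; the gripper's body (76 mm by 85 mm) begins 54 mm behind the grasp point. The pads swing forward as they close: fully open they stand 13 mm farther back than shut.
Start: joints at [-73.161, 18.392, -4.016, 83.108, 1.295, 78.541, -3.26], TCP at [0.18, 0.625, 0.203] pointing down, gripper open.
Joint ranges: [-163.93, 163.93], [-17.29, 119.83], [-79.2, 71.16], [3.27, 140.29], [-89.18, 269.18], [5.43, 117.66], [-154.24, 154.24]. Speed limits (degrees/s): [147.25, 147.25, 180, 180, 180, 180, 180].

INTERFACE

Orientations are given as [roll, pitch, yaw] about the fixed x, y, z axes, in that order (R = Rz(yaw) Ry(pitch) Rx(roll)).
In Python, from cell import env gives the robot as it stands.
- The arm moves only by the shell command python3 -m handwheel 'ROWS' [FORCE]. ROWS is text: rows parted by semicolons, each of 7 numbers parted by spaces: the opening, from 0 (shut) to 1 (fully open), then the shift along the world's x, y, z in cm, then the turn, a rotation vector about the world's x, y, z in rad. A call has 1 to 20 rows; each row shifts and turns the commanded pose from where the row before left it; what a row does not reach is not made up. A row lasts 1/12 s, in which the tool goes at most 41.7 mm and 7.16 degrees, less where a joint would pass 70% of its speed; a pose out of reach is approached as far as the arm can. A call is refused whole if a number of a shift passes 4.17 or a number of a turn 0.125, either way. A call with a gripper value outside its range is refused whole. The fingers move at their own pace and stop on an object; FORCE is the grip in N (left out, the last holds). Time passes only in rows, so rows that do not move let the fingers close. It gives the time, the measured TCP pose, the force and the opening at its end, in the units of the state.
- env.read_state(): the state, without advancing time (a new reading comes with each control period).
- env.grab_frame(name): name is "scene" or "top"; returns (picture, depth): 384x512x3 uint8, blue, green, red; 384x512 float32, m along the optical axis (not along the pixel's ray), 0 where there is no reading.
- env.camera_model(name): a dict with "mtx" (3x3 intrinsics, pixels), "eye" and "attitude" of the camera in the world. Camera axes: x right, y down, z forward; pixel columns grow to the right and rows downward; lengths in m; the calibration is good to about 2 mm. A picture is of the moment at which its call begins. camera_model takes no time and is no camera call.
- env.job_done(): hands the job in, once; it reports no verdict.
The state is a dict: "t": time; "q": joint angles; "joint_velocities": joint speeds; "tau": joint torques, N m; "position": TCP position; "ee_rot": TCP orientation; "ft_force": force on the tool from outside, world axes, zero at the start; "ft_torque": the same for the moment, N m; "finger_gap": opening from 0.0 (shut) to 1.0 (fully open).
Only numpy, scipy, OpenCV 4.12 (cv2) and the standard library are available. Lean on these libraries where they do the work, as an engineer would, in place of code of your own. Each camera call takes 0.05 s, during which the arm holds its last target.

TASK

Put the four loose cleaning things in the open drawer back into the holders made for them: the wide spray bottle standing in the wide round cup, the slim spray bottle standing in the narrow round cup, the tin lying flat, lid up, in the square tray, and the bottle brush lying flat along the long tray, either way round. Keep the bottles upright and set everything down gently instead of dropping it; leave the yellow caddy and the drain stopper at the back of the drawer where they are.

Things in the scene. Friction and masses are not known exactly. Their poses are not given: they have to be found in the camera images.
- wide_bottle: Larger of two white closed mist spray bottles, standing, loose, 0.24 kg: body 54 mm in diameter up to 82 mm, shoulder to 92 mm, then overcap 36 mm in diameter up to the top at 130 mm (grip the cap). Its origin is the centre of its underside, z up. The drawer floor all things stand on is 10 mm, the drawer sides 62 mm and its front board 78 mm above the work surface.
- slim_bottle: The smaller white closed mist spray bottle, 0.075 kg, standing upright on the drawer floor: round body 32 mm in diameter up to 62 mm, a shoulder up to 72 mm, then a round white overcap 24 mm in diameter from 72 mm up to the top at 106 mm (grip the cap). Loose. Its origin is the centre of its underside, z up.
- tin: Round stainless tin with a snap lid (closed, does not come off), 60 mm in diameter, 46 mm high, the upper 12 mm being the lid, 62 mm in diameter; 0.13 kg. Loose, lying flat, lid up, on the drawer floor. Its origin is the centre of its underside, z up through the lid.
- brush: Bottle brush lying level, 240 mm long, 0.06 kg, does not roll. Own x axis runs along it to the head: bamboo handle 17 mm thick from x -120 to +10 mm, white bristle head 36 mm thick from +20 to +116 mm. Origin: mid-length, at floor level, 18 mm below its axis; z up. The handle hangs 9 mm clear of the floor, its top at 26.5 mm. Centre of mass at x about +35 mm: grip the handle at x -20 to 0 mm.
- wide_cup: The wider of two open grey plastic round cups, fixed to the drawer floor: inner diameter 72 mm, outer 78 mm, 45 mm high, inner floor 4 mm above the drawer floor. Holder of the wide bottle. Origin: centre of its underside, on the drawer floor, z up.
- narrow_cup: The narrower open grey plastic round cup, fixed to the drawer floor: inner diameter 49 mm, outer 55 mm, 40 mm high, inner floor 4 mm above the drawer floor. Holder of the slim bottle. Origin: centre of its underside, on the drawer floor, z up.
- square_tray: Open grey plastic square tray, fixed to the drawer floor: outer 92 x 92 mm, walls 3 mm thick, rim 15 mm above the drawer floor, inner floor 3 mm above it. Holder of the tin. Origin: centre of its underside, on the drawer floor; x and y along its sides, z up.
- long_tray: Open grey plastic long tray, fixed to the drawer floor: outer 276 mm along its own x, 72 mm along y, walls 3 mm thick, rim 17 mm above the drawer floor, inner floor 3 mm above it. Holder of the brush. Origin: centre of its underside, on the drawer floor, z up.
- caddy: Bystander at the back of the drawer: open yellow plastic caddy, 100 mm (x) by 210 mm (y), 75 mm high, with an arched carrying handle up to 127 mm. Loose, 0.45 kg. Its origin is the centre of its underside, z up. Leave it alone.
- stopper: Bystander at the back of the drawer: black silicone drain stopper, flange 58 mm in diameter, 46 mm high with its pull knob. Loose, 0.06 kg. Its origin is the centre of its underside, z up. Leave it alone. (A brown roll of tape 100 mm in diameter, 48 mm high, lies beside it.)
Not all that is in view belongs to the job. What is shaped like the slim_bottle but purple is not meant. There is more than one size of the tin; the one meant has the size given above.

How it is judged:
By the outcome, as a careful person would: the job done as asked, in the order asked, and still so for the second after the job is handed in, with the robot touching nothing.
It also fails if it takes over 109 s, if anything falls off the work surface, if the arm or the gripper's body presses on something with over 40 N, if the wrist force passes 120 N, or if a joint passes its speed limit or range.

## Working session

There is one attempt and no reset: what is moved stays moved. The work goes in short steps, Python scripts to look and compute and a shell command to move; the robot and the scene stay as the last step left them, time stands still between calls to the robot, and variables do not carry over. Pictures are saved under pics/ and viewed, and the job is handed in when it is done.

```bash
ls; mkdir -p pics; python3 - <<'E'
from cell import env
import cv2, numpy as np
print(env.read_state())
for n in ("scene","top"):
    p,d=env.grab_frame(n); m=env.camera_model(n); print(n,m)
    cv2.imwrite(f"pics/{n}0.png",p); np.savez(f"{n}0.npz",p=p,d=d)
E
```

```text
pics
{'t': 0.0, 'q': array([-73.16094583,  18.44089802,  -4.01432266,  83.1747974 ,
         1.2946238 ,  78.54143932,  -3.26102193]), 'joint_velocities': array([ 0.03081717,  0.04962285,  0.07792484,  0.08373787, -0.05593708,
        0.00896954,  0.08170902]), 'tau': array([ 6.40022154e-04, -4.93587184e+01, -3.81952515e-01, -3.14337087e+01,
        1.29463602e-02,  1.14728959e-02,  1.88431457e-06]), 'position': array([0.17940116, 0.62413117, 0.20190347]), 'ee_rot': array([-1.79888084e+02,  5.78530130e-03,  1.63968455e+02]), 'ft_force': array([-0.58605254,  0.16464369,  0.17003816]), 'ft_torque': array([ 0.02589008, -0.02333714, -0.07360599]), 'finger_gap': 1.0029065146432619}
scene {'mtx': array([[429.40027211,   0.        , 258.01380026],
       [  0.        , 429.40027211, 199.967758  ],
       [  0.        ,   0.        ,   1.        ]]), 'eye': array([0.91651973, 0.75515346, 0.7440997 ]), 'attitude': array([-129.2250653 ,   -0.64333059,  151.86542146])}
top {'mtx': array([[425.88475462,   0.        , 255.78332903],
       [  0.        , 425.88475462, 195.29468305],
       [  0.        ,   0.        ,   1.        ]]), 'eye': array([0.3479916 , 0.00800873, 1.35147672]), 'attitude': array([-172.53442653,    0.47035811,  -90.39569046])}
```

```bash
python3 - <<'E'
import cv2
for n in ("scene0","top0"):
    p=cv2.imread(f"pics/{n}.png"); cv2.imwrite(f"pics/{n}b.png",cv2.resize(p,(800,600),interpolation=cv2.INTER_CUBIC))
E
```

```text
(no output)
```

View pics/scene0b.png

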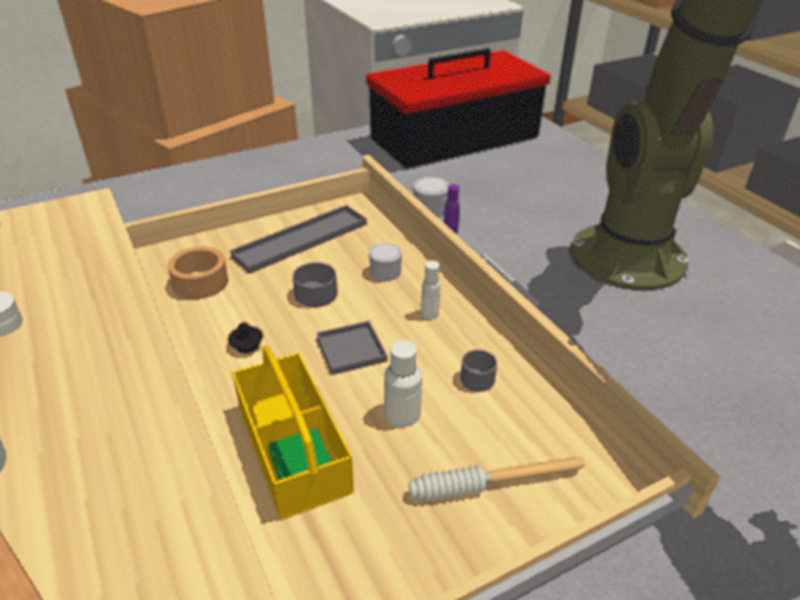

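View pics/top0b.png

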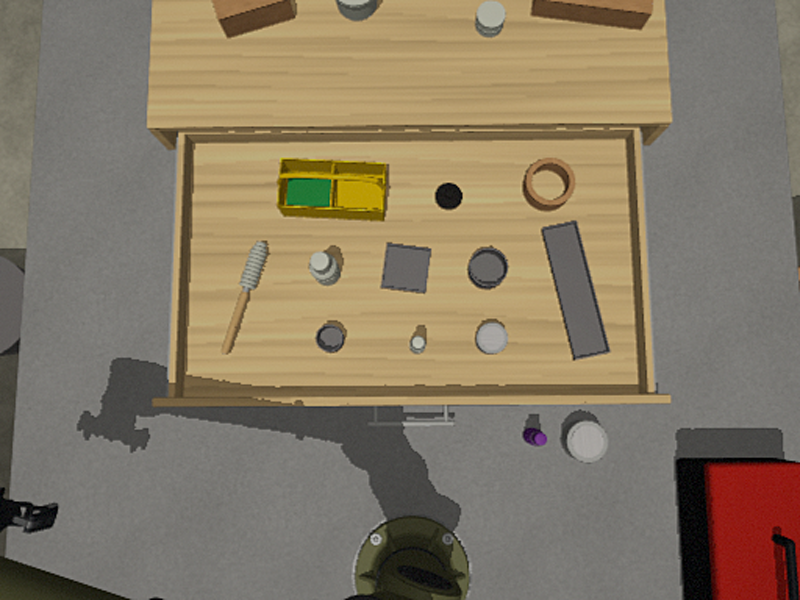

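The scene view shows all items. In the top view (800x600) the brush is at (245,295), the wide bottle at (322,262), the slim bottle at (418,343) and the tin at (491,337). The wide cup is at (488,267), the narrow cup at (330,337), the square tray at (407,267) and the long tray at (575,290). The purple bottle and a second tin lie outside the drawer. Next I'll measure with depth.

```bash
cat > h.py <<'E'
import numpy as np, cv2
from scipy.spatial.transform import Rotation as R
from cell import env
def cloud(n,d):
    m=env.camera_model(n); K=m['mtx']; v,u=np.mgrid[0:384,0:512]
    pc=np.stack([(u-K[0,2])/K[0,0]*d,(v-K[1,2])/K[1,1]*d,d],-1)
    A=R.from_euler('xyz',m['attitude'],degrees=True).as_matrix()
    P=pc@A.T+m['eye']; P[d<=0]=np.nan
    return P
def pix(n,X):
    m=env.camera_model(n); A=R.from_euler('xyz',m['attitude'],degrees=True).as_matrix()
    c=(np.atleast_2d(X)-m['eye'])@A; q=c@m['mtx'].T; return q[:,:2]/q[:,2:]
E
python3 - <<'E'
from h import *
S={}
for n in("top","scene"):
    z=np.load(n+"0.npz"); S[n]=(cloud(n,z['d']),z['p'])
P=S['top'][0]
boxes=dict(brush=(215,235,275,358),wide=(305,240,345,290),sq=(375,238,438,298),wcup=(462,240,515,292),ltray=(538,215,614,362),ncup=(310,318,350,358),slim=(405,322,432,358),tin=(470,315,512,360),bigtin=(560,410,615,470),stopper=(432,180,466,212),caddy=(272,150,392,224),tape=(520,155,580,212))
for k,(a,b,c,d) in boxes.items():
    s=P[int(b*.64):int(d*.64),int(a*.64):int(c*.64)].reshape(-1,3); s=s[~np.isnan(s[:,0])]
    fl=np.median(s[s[:,2]<.02][:,2]) if (s[:,2]<.02).any() else None
    o=s[s[:,2]>.02]
    print(k,len(s),'floor',fl,'n',len(o), 'zpct',np.percentile(s[:,2],[5,25,50,75,95,100]).round(3))
    for h in (.02,.03,.05,.09,.12):
        o=s[s[:,2]>h]
        if len(o)>5: print('   >',h,len(o),o[:,:2].min(0).round(3),o[:,:2].max(0).round(3),'mid',((o[:,:2].min(0)+o[:,:2].max(0))/2).round(4),'mean',o[:,:2].mean(0).round(4))
E
```

```text
brush 3061 floor 0.008980797164678589 n 531 zpct [0.005 0.008 0.01  0.013 0.039 0.051]
   > 0.02 531 [0.428 0.29 ] [0.653 0.372] mid [0.5405 0.3311] mean [0.555  0.3277]
   > 0.03 465 [0.431 0.291] [0.651 0.371] mid [0.541  0.3311] mean [0.5589 0.327 ]
wide 797 floor 0.009096750291103906 n 324 zpct [0.005 0.009 0.012 0.096 0.14  0.145]
   > 0.02 324 [0.564 0.139] [0.615 0.191] mid [0.5895 0.1652] mean [0.5839 0.1617]
   > 0.03 316 [0.564 0.139] [0.615 0.191] mid [0.5895 0.1652] mean [0.5843 0.1618]
   > 0.05 292 [0.564 0.14 ] [0.615 0.191] mid [0.5895 0.1654] mean [0.5851 0.1624]
   > 0.09 239 [0.566 0.142] [0.615 0.19 ] mid [0.5907 0.1661] mean [0.5873 0.1636]
   > 0.12 129 [0.575 0.149] [0.61  0.184] mid [0.5921 0.1668] mean [0.5906 0.1661]
sq 1516 floor 0.0106491504841284 n 108 zpct [0.006 0.009 0.011 0.014 0.023 0.03 ]
   > 0.02 108 [ 0.548 -0.044] [0.649 0.055] mid [0.5983 0.0053] mean [0.5977 0.0063]
wcup 1116 floor 0.010863773045671321 n 182 zpct [0.006 0.009 0.012 0.015 0.052 0.061]
   > 0.02 182 [ 0.555 -0.195] [ 0.632 -0.118] mid [ 0.5934 -0.1567] mean [ 0.5942 -0.1581]
   
[... 2466 characters left out ...]
 0.1681]
   > 0.03 1738 [0.7   0.045] [0.811 0.259] mid [0.7556 0.152 ] mean [0.756  0.1687]
   > 0.05 951 [0.7   0.045] [0.811 0.259] mid [0.7556 0.152 ] mean [0.7569 0.1542]
   > 0.09 241 [0.706 0.048] [0.8   0.257] mid [0.7531 0.1527] mean [0.7545 0.1457]
   > 0.12 210 [0.746 0.056] [0.765 0.245] mid [0.7556 0.1508] mean [0.7549 0.1482]
tape 1399 floor 0.009194721215026957 n 540 zpct [0.005 0.009 0.012 0.05  0.059 0.064]
   > 0.02 540 [ 0.717 -0.335] [ 0.816 -0.235] mid [ 0.7664 -0.285 ] mean [ 0.7651 -0.2841]
   > 0.03 482 [ 0.717 -0.335] [ 0.816 -0.235] mid [ 0.7664 -0.2852] mean [ 0.7649 -0.2842]
   > 0.05 349 [ 0.718 -0.334] [ 0.816 -0.236] mid [ 0.7667 -0.2846] mean [ 0.7662 -0.2846]
```

```bash
python3 - <<'E'
from h import *
from scipy.optimize import least_squares
z=np.load("top0.npz"); P=cloud("top",z['d'])
z2=np.load("scene0.npz"); Q=cloud("scene",z2['d'])
def sel(P,c,r,lo,hi):
    s=P.reshape(-1,3); s=s[~np.isnan(s[:,0])]
    return s[(np.hypot(s[:,0]-c[0],s[:,1]-c[1])<r)&(s[:,2]>lo)&(s[:,2]<hi)]
for nm,C in(("top",P),("scene",Q)):
    # floor height
    s=sel(C,(.52,.08),.04,-.01,.03); print(nm,'floor',np.median(s[:,2]).round(4))
    for k,c,zt in(("wide",(.592,.1665),.14),("slim",(.441,-.014),.116),("tin",(.4516,-.16),.056)):
        s=sel(C,c,.045,zt-.007,zt+.007); 
        print(k,len(s),((s.min(0)+s.max(0))/2)[:2].round(4),np.ptp(s,0)[:2].round(4),s[:,2].mean().round(4))
    for k,c,r,h in(("wcup",(.5934,-.1567),.0375,.055),("ncup",(.4545,.1575),.026,.05)):
        s=sel(C,c,r+.01,h-.008,h+.008)
        f=least_squares(lambda p:np.hypot(s[:,0]-p[0],s[:,1]-p[1])-r,c,loss='soft_l1',f_scale=.002)
        print(k,len(s),f.x.round(4))
    for k,a,b,lo in(("sq",(.54,-.06),(.66,.07),.0195),("lt",(.4,-.41),(.71,-.25),.0195),("brush",(.41,.27),(.68,.4),.027),("handle",(.41,.27),(.54,.4),.027),("head",(.565,.27),(.68,.4),.027)):
        s=C.reshape(-1,3); s=s[~np.isnan(s[:,0])]; s=s[(s[:,0]>a[0])&(s[:,1]>a[1])&(s[:,0]<b[0])&(s[:,1]<b[1])&(s[:,2]>lo)&(s[:,2]<.065)]
        rc=cv2.minAreaRect((s[:,:2]*1000).astype(np.float32))
        m=s[:,:2].mean(0); w,v=np.linalg.eigh(np.cov((s[:,:2]-m).T)); 
        print(k,len(s),[np.round(q,1) for q in rc],'mean',m.round(4),'pca',np.degrees(np.arctan2(v[1,1],v[0,1])).round(1))
    s=C.reshape(-1,3); s=s[(s[:,2]>.066)&(s[:,2]<.085)&(s[:,0]>.3)&(s[:,0]<.42)&(abs(s[:,1])<.3)]; print('front board',len(s),s[:,0].min(),s[:,0].max())
E
```

```text
top floor 0.0092
wide 115 [0.5925 0.1668] [0.0345 0.0351] 0.1387
slim 50 [ 0.4417 -0.0137] [0.0204 0.0204] 0.1154
tin 310 [ 0.4516 -0.1609] [0.0583 0.0586] 0.0558
wcup 92 [ 0.5936 -0.157 ]
ncup 55 [0.4558 0.1583]
sq 114 [array([599.6,   6.5]), array([91.6, 94. ]), np.float64(82.3)] mean [0.5989 0.0064] pca 152.7
lt 332 [array([ 552.3, -335.3]), array([276.2,  74.4]), np.float64(11.6)] mean [ 0.552  -0.3365] pca -168.6
brush 512 [array([539.3, 334.1]), array([ 34.7, 235.3]), np.float64(72.7)] mean [0.5552 0.3279] pca 162.3
handle 193 [array([484.5, 351.3]), array([ 16.9, 120.5]), np.float64(72.0)] mean [0.4844 0.3505] pca 162.5
head 270 [array([607.1, 312.2]), array([34.2, 92.8]), np.float64(69.8)] mean [0.6059 0.3118] pca 162.7
front board 1230 0.3244326752699952 0.34250146963548
scene floor 0.0088
wide 178 [0.5962 0.1701] [0.0343 0.0341] 0.1381
slim 54 [ 0.4441 -0.0111] [0.0237 0.0233] 0.1132
tin 223 [ 0.456  -0.1561] [0.0594 0.0627] 0.0543
wcup 146 [ 0.5972 -0.154 ]
ncup 141 [0.4595 0.1613]
sq 217 [array([602.6,   9.3]), array([95.7, 93. ]), np.float64(82.3)] mean [0.604  0.0126] pca 86.8
lt 389 [array([ 555.6, -332.3]), array([280. ,  79.5]), np.float64(11.9)] mean [ 0.5625 -0.3287] pca -168.0
brush 1168 [array([543.4, 337. ]), array([ 34.3, 235.9]), np.float64(74.0)] mean [0.5639 0.3352] pca 164.0
handle 402 [array([485.7, 355.6]), array([ 17.3, 114.8]), np.float64(72.8)] mean [0.4867 0.357 ] pca 163.1
head 679 [array([610.6, 317.7]), array([34.3, 96.1]), np.float64(74.0)] mean [0.6111 0.3221] pca 161.6
front board 1304 0.3255679944408377 0.3484206465996017
```

```bash
python3 -m handwheel '1 0.6 -0.6 0 0 0 0; 1 1.2 -1.3 0 0 0 0; 1 2.2 -2.4 0 0 0 0; 1 2.4 -2.7 0 0 0 0; 1 2.4 -2.7 0 0 0 0; 1 2.4 -2.7 0 0 0 0; 1 2.4 -2.7 0 0 0 0; 1 2.4 -2.7 0 0 0 0; 1 2.4 -2.7 0 0 0 0; 1 2.4 -2.7 0 0 0 0; 1 2.4 -2.7 0 0 0 0; 1 2.4 -2.7 0 0 0 0; 1 2.4 -2.7 0 0 0 0; 1 2.4 -2.7 0 0 0 0; 1 2.4 -2.7 0 0 0 0; 1 2.4 -2.7 0 0 0 0; 1 2.4 -2.4 0 0 0 0; 1 2.2 -2.2 0 0 0 0; 1 1.4 -1.1 0 0 0 0; 1 0.6 -0.6 0 0 0 0' 40; python3 -m handwheel '1 0 0 0 0 0 0;1 0 0 0 0 0 0;1 0 0 0 0 0 0'
```

```text
t: 1.77
position: [0.5993, 0.1633, 0.2027]
ee_rot: [-179.9, 0.1, 163.7]
ft_force: [-0.1, 0.4, -0.5]
finger_gap: 0.999
t: 2.02
position: [0.5963, 0.1697, 0.2029]
ee_rot: [180.0, -0.1, 164.1]
ft_force: [-0.4, 0.4, -0.7]
finger_gap: 1.0
```

```bash
cat >> h.py <<'E'
def look(tag,crop=None,names=("scene","top"),k=3):
    import os
    ps=[];out={}
    for n in names:
        ps.append(env.read_state()['position'])
        p,d=env.grab_frame(n); out[n]=(p,d); ps.append(env.read_state()['position'])
        np.savez(f"{n}_{tag}.npz",p=p,d=d)
        c=crop.get(n) if crop else None
        if c: p=p[c[1]:c[3],c[0]:c[2]]
        s=min(800/p.shape[1],600/p.shape[0]); f=f"pics/{n}_{tag}.png"; assert not os.path.exists(f)
        cv2.imwrite(f,cv2.resize(p,None,fx=s,fy=s,interpolation=cv2.INTER_CUBIC))
    s=env.read_state(); print('t',s['t'],'pos',np.round(ps,4).tolist(),'rot',s['ee_rot'].round(2),'F',s['ft_force'].round(1),'gap',round(s['finger_gap'],3))
    return out
E
python3 - <<'E'
from h import *
o=look('w1',{'scene':(180,120,340,300),'top':(140,120,300,240)})
E
```

```text
t 2.1167 pos [[0.5963, 0.1697, 0.2029], [0.5963, 0.1698, 0.203], [0.5963, 0.1698, 0.203], [0.5964, 0.1697, 0.2031]] rot [ 1.7995e+02 -4.0000e-02  1.6414e+02] F [-0.4 -0.5  0.2] gap 0.998
```

View pics/scene_w1.png

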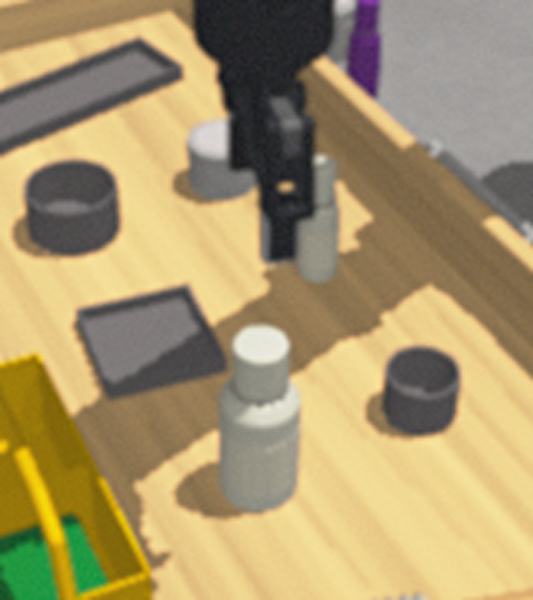

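View pics/top_w1.png

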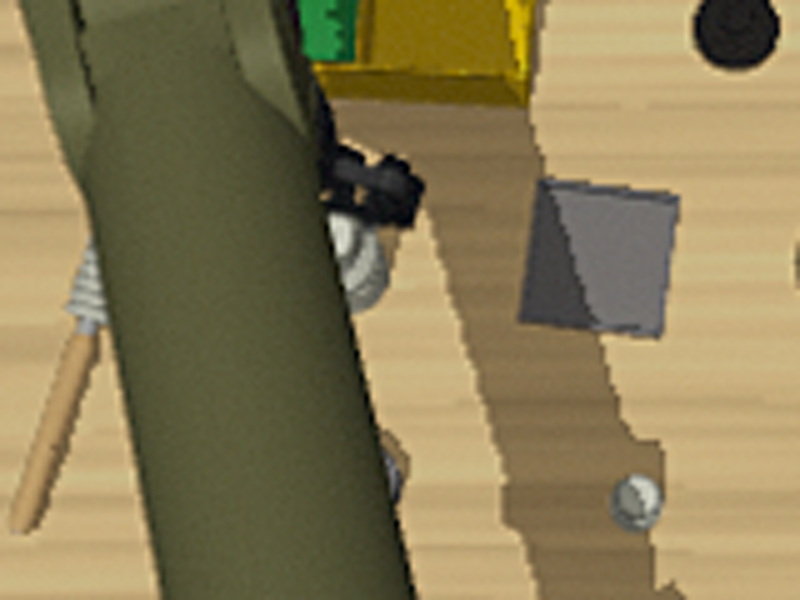

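```bash
python3 - <<'E'
from h import *
j=np.array([.276,.961,0])
for X in ([.5963,.1697,.14],[.5944,.1685,.14]): print('cap', (pix('scene',X)-[180,120])*600/180, (pix('top',X)-[140,120])*5)
for s in(.0425,.057,-.0425):
  X=np.array([.5963,.1697,.216])+j*s; print(s,(pix('scene',X)-[180,120])*600/180, (pix('top',X)-[140,120])*5)
# fingertip points in scene cloud
z=np.load("scene_w1.npz"); C=cloud("scene",z['d']); s=C[np.isfinite(C[...,0])]
s=s[(s[:,2]>.2)&(s[:,2]<.245)&(s[:,0]>.5)&(s[:,0]<.7)&(s[:,1]>.05)&(s[:,1]<.3)]
print(len(s)); 
if len(s): 
  r=s[:,:2]-[.5963,.1697]; a=r@j[:2]; b=r@[.961,-.276]; print(s[:,2].min(), np.percentile(a,[1,50,99]),np.percentile(b,[1,10,50,90,99]))
z=np.load("top_w1.npz"); C=cloud("top",z['d']); s=C[np.isfinite(C[...,0])]
s=s[(s[:,2]>.2)&(s[:,2]<.26)&(s[:,0]>.5)&(s[:,0]<.7)&(s[:,1]>.05)&(s[:,1]<.3)]
print(len(s)); 
if len(s):
  r=s[:,:2]-[.5963,.1697]; a=r@j[:2]; b=r@[.961,-.276]; print(s[:,2].min(), np.percentile(a,[1,50,99]),np.percentile(b,[1,10,50,90,99]))
E
```

```text
cap [[259.30236034 339.86257448]] [[314.24825448 225.53237374]]
cap [[261.06733104 337.78978989]] [[316.28610473 228.73458126]]
0.0425 [[276.30509492 290.19121234]] [[221.29279469 177.12646358]]
0.057 [[281.91464176 306.44155065]] [[195.89258553 170.16185279]]
-0.0425 [[246.22215852 203.04372828]] [[370.7388659  218.10383166]]
12
0.24259391513240847 [-0.04356976  0.04905465  0.05148616] [-0.00913373 -0.0050456   0.00103327  0.00776098  0.00911751]
5
0.24976141903867233 [-0.05754978 -0.05162752 -0.04687339] [-0.01268515 -0.0125064  -0.00929494 -0.00909742 -0.00897967]
```

```bash
python3 -m handwheel '0 0 0 0 0 0 0;0 0 0 0 0 0 0;0 0 0 0 0 0 0;0 0 0 0 0 0 0;0 0 0 0 0 0 0;0 0 0 0 0 0 0;0 0 0 0 0 0 0;0 0 0 0 0 0 0'; python3 - <<'E'
from h import *
o=look('w2',{'scene':(180,120,340,300)},names=("scene",))
C=cloud("scene",o['scene'][1]); s=C[np.isfinite(C[...,0])]
s=s[(s[:,2]>.16)&(s[:,2]<.30)&(s[:,0]>.5)&(s[:,0]<.7)&(s[:,1]>.05)&(s[:,1]<.3)]
j=np.array([.276,.961]);r=s[:,:2]-[.5963,.1697]
print(len(s))
for lo in np.arange(.18,.30,.01):
  k=(s[:,2]>=lo)&(s[:,2]<lo+.01)
  if k.any(): a=r[k]@j; b=r[k]@[.961,-.276]; print(lo.round(2),k.sum(),a.min().round(3),a.max().round(3),b.min().round(3),b.max().round(3),((b.min()+b.max())/2).round(4))
print((pix('scene',[.5963,.1697,.203])-[180,120])*600/180)
E
```

```text
t: 2.78
position: [0.5976, 0.1677, 0.203]
ee_rot: [180.0, 0.0, 164.0]
ft_force: [0.1, -0.4, -0.3]
finger_gap: 0.001
t 2.8333 pos [[0.5976, 0.1677, 0.203], [0.5976, 0.1677, 0.2031]] rot [180.     0.   163.96] F [0.1 0.2 1. ] gap -0.001
287
0.22 1 0.004 0.004 -0.003 -0.003 -0.0026
0.23 29 -0.0 0.013 -0.008 0.013 0.0023
0.24 48 -0.001 0.015 -0.008 0.013 0.0024
0.25 51 -0.0 0.014 -0.008 0.013 0.0025
0.26 17 -0.001 0.014 -0.005 0.013 0.004
0.27 33 -0.027 0.031 -0.006 0.015 0.0044
0.28 42 -0.026 0.04 -0.009 0.015 0.003
0.29 66 -0.011 0.048 -0.013 0.019 0.0032
[[260.44638748 261.95632737]]
```

View pics/scene_w2.png

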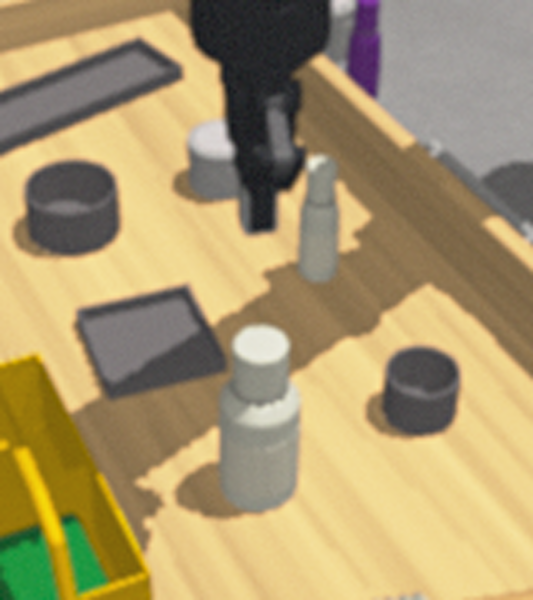

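```bash
python3 - <<'E'
from h import *
z=np.load("scene_w2.npz"); p=z['p'];d=z['d'];C=cloud("scene",d)
r0=182
for v in range(184,196):
    print(v, [(int(p[v,u].mean()), round(float(C[v,u,0]),3),round(float(C[v,u,1]),3),round(float(C[v,u,2]),3)) for u in (254,257,260)])
for zz in(.203,.215,.22,.225,.23): print(zz,pix('scene',[.5976+.276*.012,.1677+.961*.012,zz]),pix('scene',[.5976,.1677,zz]))
E
```

```text
184 [(93, 0.607, 0.171, 0.244), (34, 0.605, 0.18, 0.25), (36, 0.6, 0.183, 0.25)]
185 [(91, 0.607, 0.171, 0.242), (39, 0.605, 0.181, 0.248), (36, 0.597, 0.178, 0.243)]
186 [(89, 0.607, 0.172, 0.24), (34, 0.605, 0.18, 0.245), (32, 0.599, 0.181, 0.243)]
187 [(86, 0.607, 0.171, 0.237), (37, 0.606, 0.182, 0.244), (30, 0.599, 0.181, 0.241)]
188 [(87, 0.607, 0.173, 0.236), (36, 0.604, 0.179, 0.239), (52, 0.6, 0.183, 0.24)]
189 [(107, 0.607, 0.171, 0.232), (87, 0.601, 0.174, 0.232), (109, 0.595, 0.174, 0.23)]
190 [(148, 0.607, 0.172, 0.23), (147, 0.465, -0.077, 0.007), (173, 0.459, -0.071, 0.009)]
191 [(188, 0.476, -0.075, 0.009), (189, 0.469, -0.071, 0.009), (197, 0.461, -0.067, 0.009)]
192 [(198, 0.477, -0.073, 0.008), (201, 0.47, -0.069, 0.008), (197, 0.463, -0.064, 0.009)]
193 [(200, 0.48, -0.066, 0.01), (201, 0.473, -0.062, 0.01), (196, 0.465, -0.061, 0.008)]
194 [(198, 0.481, -0.066, 0.006), (200, 0.474, -0.061, 0.007), (198, 0.466, -0.058, 0.007)]
195 [(199, 0.484, -0.06, 0.008), (200, 0.476, -0.056, 0.008), (201, 0.468, -0.055, 0.006)]
0.203 [[258.35089026 201.95183844]] [[257.09056402 198.21590879]]
0.215 [[258.42252684 197.23673319]] [[257.15021915 193.51771741]]
0.22 [[258.45275731 195.24696956]] [[257.17539009 191.53535889]]
0.225 [[258.48321616 193.24217404]] [[257.20074914 189.53818496]]
0.23 [[258.51390598 191.22217565]] [[257.22629842 187.52602892]]
```

```bash
python3 -m handwheel '1 -0.2 0 0 0 0 0;1 -0.2 0.1 0 0 0 0;1 0 0 0 0 0 0;1 0 0 0 0 0 0;1 0 0 -0.6 0 0 0;1 0 0 -1.2 0 0 0;1 0 0 -1.2 0 0 0;1 0 0 -1.2 0 0 0;1 0 0 -1.2 0 0 0;1 0 0 -1.2 0 0 0;1 0 0 -0.8 0 0 0;1 0 0 -0.6 0 0 0;1 0 0 0 0 0 0;1 0 0 0 0 0 0'; python3 - <<'E'
from h import *
o=look('w3',{'scene':(180,120,340,300)},names=("scene",))
E
```

```text
t: 4.0
position: [0.5936, 0.1687, 0.1229]
ee_rot: [-180.0, -0.0, 164.0]
ft_force: [0.6, 0.2, 0.9]
finger_gap: 0.998
t 4.05 pos [[0.5936, 0.1687, 0.1229], [0.5939, 0.1688, 0.1235]] rot [1.7997e+02 4.0000e-02 1.6397e+02] F [0.5 0.3 0.5] gap 1.0
```

View pics/scene_w3.png

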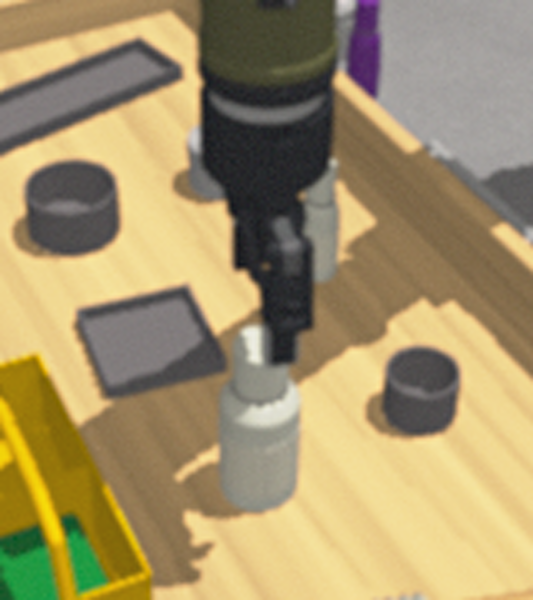

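```bash
python3 - <<'E'
from h import *
for zz in(.123,.136,.15,.16,.17): print(zz,(pix('scene',[.5942+.276*.05,.1688+.961*.05,zz])-[180,120])/.3)
z=np.load("scene_w3.npz"); C=cloud("scene",z['d'])
for r in (350,355,360,365): print([C[120+int(r*.3),180+int(u*.3)].round(3).tolist() for u in (275,282,290)])
E
```

```text
0.123 [[278.4962627  412.58094195]]
0.136 [[278.91308988 397.30692541]]
0.15 [[279.37093139 380.52999905]]
0.16 [[279.70380047 368.33250294]]
0.17 [[280.04165976 355.95214798]]
[[0.615, 0.221, 0.181], [0.612, 0.223, 0.181], [0.606, 0.225, 0.181]]
[[0.615, 0.221, 0.178], [0.611, 0.222, 0.177], [0.606, 0.225, 0.178]]
[[0.615, 0.222, 0.174], [0.61, 0.221, 0.171], [0.604, 0.222, 0.169]]
[[0.612, 0.215, 0.164], [0.608, 0.218, 0.165], [0.519, 0.078, 0.01]]
```

```bash
python3 - <<'E'
from h import *
z=np.load("scene_w2.npz"); C=cloud("scene",z['d']); s=C[np.isfinite(C[...,0])]
r=s[:,:2]-[.5976,.1677]; a=r@[.276,.961]; b=r@[.961,-.276]
m=(abs(a)<.12)&(abs(b)<.12)
for lo in np.arange(.22,.42,.01):
  k=m&(s[:,2]>=lo)&(s[:,2]<lo+.01)
  if k.any(): print(lo.round(2),k.sum(),'a',a[k].min().round(3),a[k].max().round(3),'b',b[k].min().round(3),b[k].max().round(3))
E
```

```text
0.22 1 a 0.005 0.005 b -0.004 -0.004
0.23 29 a 0.001 0.015 b -0.01 0.011
0.24 48 a 0.001 0.016 b -0.01 0.011
0.25 51 a 0.001 0.016 b -0.01 0.011
0.26 17 a 0.0 0.016 b -0.006 0.011
0.27 33 a -0.026 0.033 b -0.008 0.014
0.28 42 a -0.024 0.041 b -0.011 0.014
0.29 66 a -0.009 0.049 b -0.014 0.017
0.3 77 a -0.007 0.058 b -0.016 0.017
0.31 114 a -0.017 0.064 b -0.017 0.017
0.32 161 a -0.014 0.064 b -0.019 0.02
0.33 150 a -0.013 0.048 b -0.019 0.02
0.34 82 a 0.009 0.043 b -0.01 0.011
0.35 80 a 0.013 0.04 b -0.032 0.035
0.36 202 a -0.001 0.04 b -0.034 0.038
0.37 217 a -0.001 0.04 b -0.034 0.038
0.38 228 a -0.002 0.04 b -0.033 0.037
0.39 251 a 0.001 0.039 b -0.036 0.038
0.4 322 a -0.018 0.038 b -0.037 0.038
0.41 121 a 0.004 0.039 b -0.033 0.037
```

```bash
python3 -m handwheel '1 0 0 -0.7 0 0 0;1 0 0 -1.2 0 0 0;1 0 0 -1.2 0 0 0;1 0 0 -0.8 0 0 0;1 0 0 -0.6 0 0 0;1 0 0 0 0 0 0;1 0 0 0 0 0 0'; python3 - <<'E'
from h import *
o=look('w4',{'scene':(180,120,340,300)},names=("scene",))
E
```

```text
t: 4.63
position: [0.5932, 0.1686, 0.0774]
ee_rot: [-180.0, -0.0, 164.0]
ft_force: [-0.7, 0.3, -0.5]
finger_gap: 1.0
t 4.6833 pos [[0.5932, 0.1686, 0.0774], [0.5937, 0.1687, 0.0781]] rot [1.7999e+02 1.0000e-02 1.6397e+02] F [0.3 0.  0.8] gap 1.006
```

View pics/scene_w4.png

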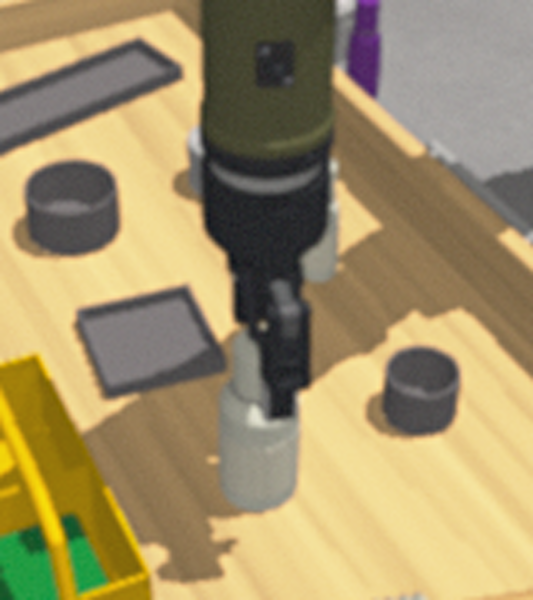

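The open near finger reaches (282,415), beside the cap, which fits a true tip about 28 mm above the reported TCP. I'll close the gripper.

```bash
python3 -m handwheel '0 0 0 0 0 0 0;0 0 0 0 0 0 0;0 0 0 0 0 0 0;0 0 0 0 0 0 0;0 0 0 0 0 0 0;0 0 0 0 0 0 0;0 0 0 0 0 0 0;0 0 0 0 0 0 0;0 0 0 0.2 0 0 0;0 0 0 0.4 0 0 0;0 0 0 0.4 0 0 0;0 0 0 0 0 0 0;0 0 0 0 0 0 0' 40; python3 - <<'E'
from h import *
o=look('w5',{'scene':(180,120,340,300)},names=("scene",))
E
```

```text
t: 5.77
position: [0.5936, 0.1689, 0.0882]
ee_rot: [180.0, 0.0, 164.0]
ft_force: [0.2, 0.5, -2.3]
finger_gap: 0.409
t 5.8167 pos [[0.5936, 0.1689, 0.0882], [0.5934, 0.1688, 0.088]] rot [180.    -0.   163.98] F [-0.1 -0.7 -1.9] gap 0.405
```

View pics/scene_w5.png

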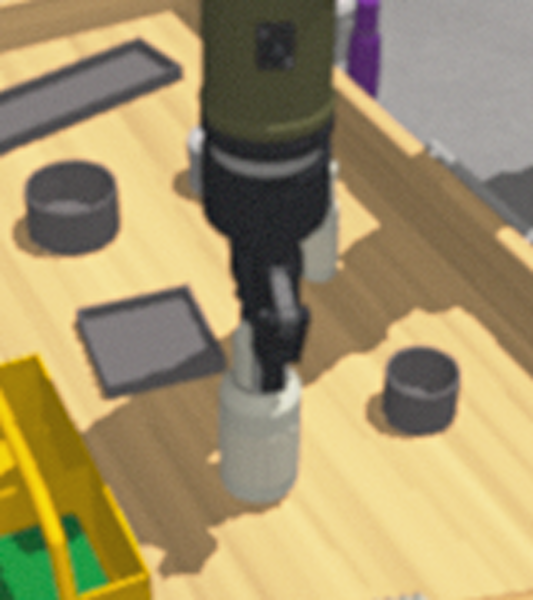

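```bash
python3 -m handwheel '0 0 0 0.6 0 0 0;0 0 0 1.2 0 0 0;0 0 0 1.5 0 0 0;0 0 0 1.5 0 0 0;0 0 -0.4 0.8 0 0 0;0 0 -0.8 0.4 0 0 0;0 0 -1.4 0 0 0 0;0 0 -1.8 0 0 0 0;0 0 -2 0 0 0 0;0 0 -2 0 0 0 0;0 0 -2 0 0 0 0;0 0 -2 0 0 0 0;0 0.1 -2 0 0 0 0;0 0 -2 0 0 0 0;0 0 -2 0 0 0 0;0 0 -2 0 0 0 0;0 0 -2 0 0 0 0;0 0 -2 0 0 0 0;0 0 -2 0 0 0 0;0 0 -2 0 0 0 0' ; python3 -m handwheel '0 0 -1.6 0 0 0 0;0 0 -1.2 0 0 0 0;0 0 -0.8 0 0 0 0;0 0 -0.4 0 0 0 0;0 0 0 0 0 0 0;0 0 0 0 0 0 0;0 0 0 0 0 0 0'; python3 - <<'E'
from h import *
o=look('w6',{'scene':(120,80,360,260),'top':(180,100,390,260)})
E
```

```text
t: 7.48
position: [0.593, -0.1181, 0.1471]
ee_rot: [-180.0, -0.1, 163.9]
ft_force: [1.2, -0.5, -1.1]
finger_gap: 0.404
t: 8.07
position: [0.5947, -0.1538, 0.1479]
ee_rot: [180.0, -0.0, 164.1]
ft_force: [-0.5, 0.1, -1.4]
finger_gap: 0.407
t 8.1667 pos [[0.5947, -0.1538, 0.1479], [0.5948, -0.1538, 0.1479], [0.5948, -0.1538, 0.1479], [0.5948, -0.1539, 0.148]] rot [ 1.7996e+02 -1.0000e-02  1.6408e+02] F [ 0.2 -0.7 -1.9] gap 0.404
```

View pics/scene_w6.png

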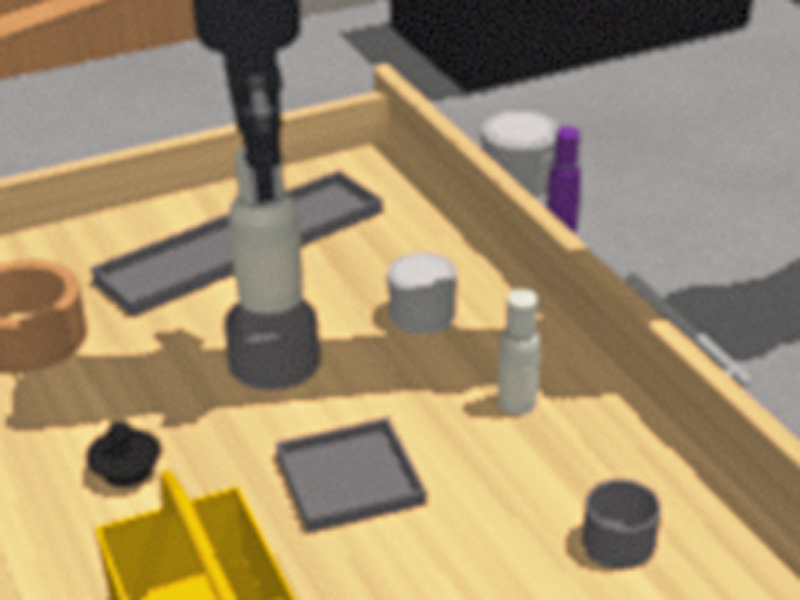

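View pics/top_w6.png

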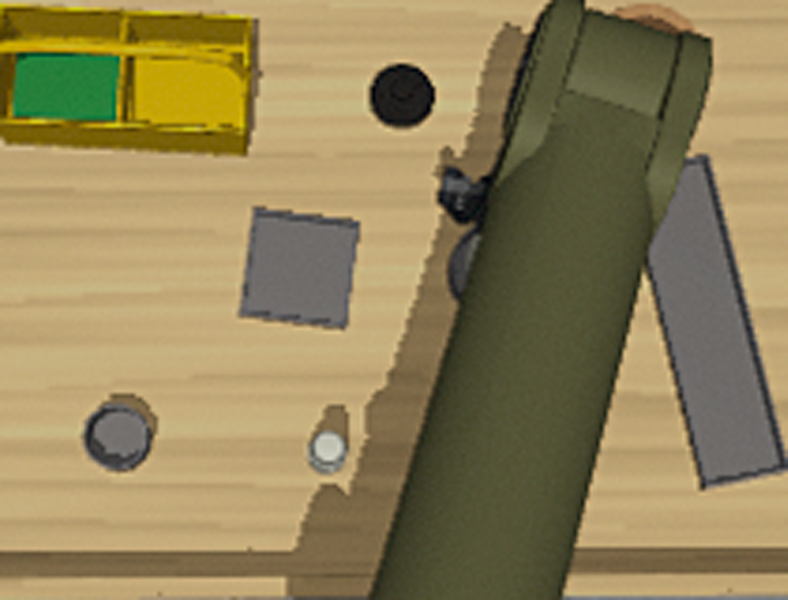

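```bash
python3 - <<'E'
from h import *
from scipy.optimize import least_squares
z=np.load("scene_w6.npz"); C=cloud("scene",z['d']); s=C[np.isfinite(C[...,0])]
for lo,hi in((.095,.115),(.115,.135),(.135,.155)):
  k=s[(s[:,2]>lo)&(s[:,2]<hi)&(np.hypot(s[:,0]-.597,s[:,1]+.154)<.045)]
  f=least_squares(lambda p:np.hypot(k[:,0]-p[0],k[:,1]-p[1])-.027,[.597,-.154],loss='soft_l1',f_scale=.002); print(lo,len(k),f.x.round(4))
E
```

```text
0.095 122 [ 0.5962 -0.1526]
0.115 142 [ 0.5962 -0.153 ]
0.135 141 [ 0.596  -0.1533]
```

```bash
python3 -m handwheel '0 0.1 -0.1 -0.5 0 0 0;0 0 0 -0.9 0 0 0;0 0 0 -1.1 0 0 0;0 0 0 -1.1 0 0 0;0 0 0 -1.1 0 0 0;0 0 0 -0.8 0 0 0;0 0 0 -0.5 0 0 0;0 0 0 -0.2 0 0 0;0 0 0 -0.1 0 0 0;0 0 0 0 0 0 0;0 0 0 0 0 0 0'; python3 -m handwheel '0 0 0 -0.1 0 0 0;0 0 0 -0.1 0 0 0;0 0 0 0 0 0 0'
```

```text
t: 9.08
position: [0.596, -0.1564, 0.0856]
ee_rot: [180.0, 0.1, 164.0]
ft_force: [0.7, -0.1, -2.0]
finger_gap: 0.406
t: 9.33
position: [0.5956, -0.1562, 0.0832]
ee_rot: [180.0, 0.0, 164.0]
ft_force: [-0.8, 0.3, -1.3]
finger_gap: 0.406
```

```bash
python3 -m handwheel '0 0 0 -0.1 0 0 0;0 0 0 0 0 0 0;0 0 0 0 0 0 0'; python3 -m handwheel '0 0 0 -0.1 0 0 0;0 0 0 0 0 0 0;0 0 0 0 0 0 0'
```

```text
t: 9.58
position: [0.5959, -0.1564, 0.0826]
ee_rot: [180.0, 0.1, 164.0]
ft_force: [-0.6, -0.0, 1.8]
finger_gap: 0.407
t: 9.83
position: [0.5962, -0.1565, 0.0826]
ee_rot: [180.0, 0.1, 164.0]
ft_force: [-2.1, 0.5, 6.3]
finger_gap: 0.405
```

```bash
python3 -m handwheel '0.42 0 0 0.05 0 0 0;0.46 0 0 0 0 0 0;0.55 0 0 0 0 0 0;0.7 0 0 0 0 0 0;0.9 0 0 0 0 0 0;1 0 0 0 0 0 0;1 0 0 0 0 0 0;1 0 0 0.5 0 0 0;1 0 0 1 0 0 0;1 0 0 1.8 0 0 0;1 0 0 2.2 0 0 0;1 0 0 2.2 0 0 0;1 0 0 2.2 0 0 0;1 0 0 1 0 0 0;1 0 0 0.5 0 0 0;1 0 0 0 0 0 0'; python3 - <<'E'
from h import *
o=look('w7',{'scene':(120,80,360,260)},names=("scene",))
E
```

```text
t: 11.17
position: [0.5962, -0.1565, 0.1968]
ee_rot: [180.0, 0.1, 164.0]
ft_force: [-0.8, -0.1, 1.0]
finger_gap: 0.998
t 11.2167 pos [[0.5962, -0.1565, 0.1968], [0.5954, -0.1562, 0.1954]] rot [179.99   0.   163.97] F [ 0.6 -0.4 -0. ] gap 1.001
```

View pics/scene_w7.png

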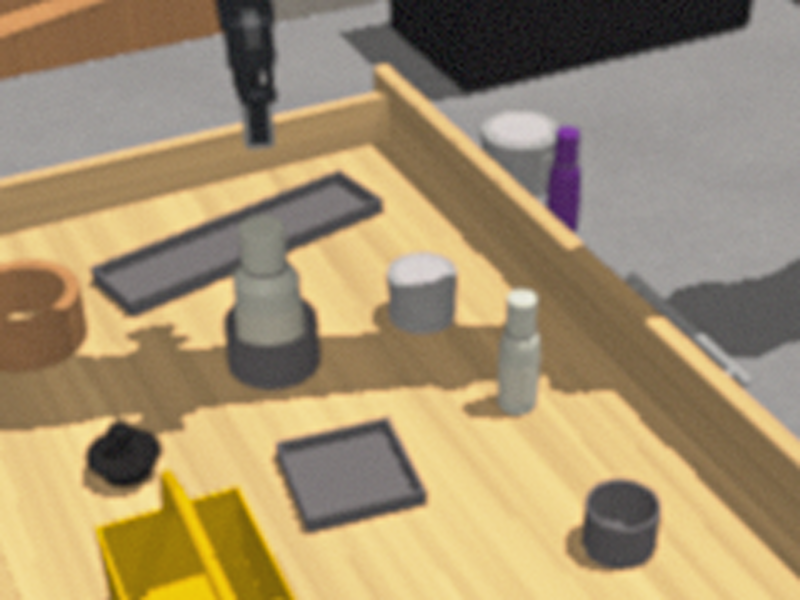

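```bash
python3 -m handwheel '1 -0.5 0.5 0 0 0 0;1 -1 1 0 0 0 0;1 -1.6 1.5 0 0 0 0;1 -1.8 1.7 0 0 0 0;1 -1.8 1.7 0 0 0 0;1 -1.8 1.7 0 0 0 0;1 -1.8 1.7 0 0 0 0;1 -1.8 1.7 0 0 0 0;1 -1.5 1.3 0 0 0 0;1 -1 0.9 0 0 0 0;1 -0.7 0.6 0 0 0 0;1 0 0 0 0 0 0;1 0 0 -1 0 0 0;1 0 0 -1.8 0 0 0;1 0 0 -2.2 0 0 0;1 0 0 -2.2 0 0 0;1 0 0 -1 0 0 0;1 0 0 0 0 0 0;1 0 0 0 0 0 0;1 0 0 0 0 0 0'; python3 - <<'E'
from h import *
o=look('s1',{'scene':(200,100,400,250)},names=("scene",))
C=cloud("scene",o['scene'][1]); s=C[np.isfinite(C[...,0])]
k=s[(s[:,2]>.13)&(s[:,2]<.26)&(np.hypot(s[:,0]-.443,s[:,1]+.013)<.08)]
r=k[:,:2]-[.443,-.013]; a=r@[.276,.961]; b=r@[.961,-.276]
for lo in np.arange(.13,.2,.01):
  m=(k[:,2]>=lo)&(k[:,2]<lo+.01)&(a>0)
  if m.any(): print(lo.round(2),m.sum(),a[m].min().round(3),a[m].max().round(3),b[m].min().round(3),b[m].max().round(3))
E
```

```text
t: 12.88
position: [0.4435, -0.0136, 0.1144]
ee_rot: [180.0, 0.1, 163.9]
ft_force: [-0.3, 0.5, 1.3]
finger_gap: 1.0
t 12.9333 pos [[0.4435, -0.0136, 0.1144], [0.4437, -0.0134, 0.1147]] rot [1.7996e+02 1.2000e-01 1.6395e+02] F [0.1 0.7 1.1] gap 0.999
0.15 10 0.047 0.052 -0.008 0.012
0.16 31 0.045 0.058 -0.011 0.011
0.17 34 0.046 0.06 -0.01 0.012
0.18 35 0.042 0.06 -0.01 0.011
0.19 3 0.052 0.055 0.011 0.015
0.2 64 0.042 0.077 -0.011 0.014
```

View pics/scene_s1.png

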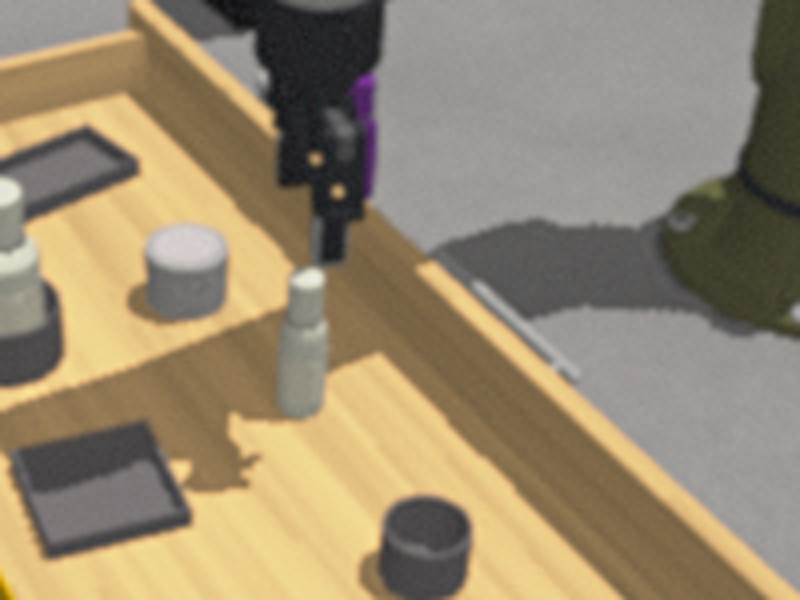

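```bash
python3 -m handwheel '1 0 0 -0.6 0 0 0;1 0 0 -1.2 0 0 0;1 0 0 -1.4 0 0 0;1 0 0 -1.2 0 0 0;1 0 0 -0.8 0 0 0;1 0 0 -0.45 0 0 0;1 0 0 0 0 0 0;0 0 0 0 0 0 0;0 0 0 0 0 0 0;0 0 0 0 0 0 0;0 0 0 0 0 0 0;0 0 0 0 0 0 0;0 0 0 0 0 0 0;0 0 0 0 0 0 0;0 0 0 0 0 0 0;0 0 0 0 0 0 0;0 0 0 0.3 0 0 0;0 0 0 0.5 0 0 0;0 0 0 0.2 0 0 0;0 0 0 0 0 0 0' 30; python3 - <<'E'
from h import *
o=look('s2',{'scene':(200,100,400,250)},names=("scene",))
E
```

```text
t: 14.6
position: [0.4429, -0.0132, 0.0675]
ee_rot: [180.0, 0.0, 164.0]
ft_force: [-0.4, 0.5, 0.0]
finger_gap: 0.27
t 14.65 pos [[0.4429, -0.0132, 0.0675], [0.4427, -0.0132, 0.0673]] rot [1.7998e+02 2.0000e-02 1.6398e+02] F [ 0.   0.3 -0.3] gap 0.27
```

View pics/scene_s2.png

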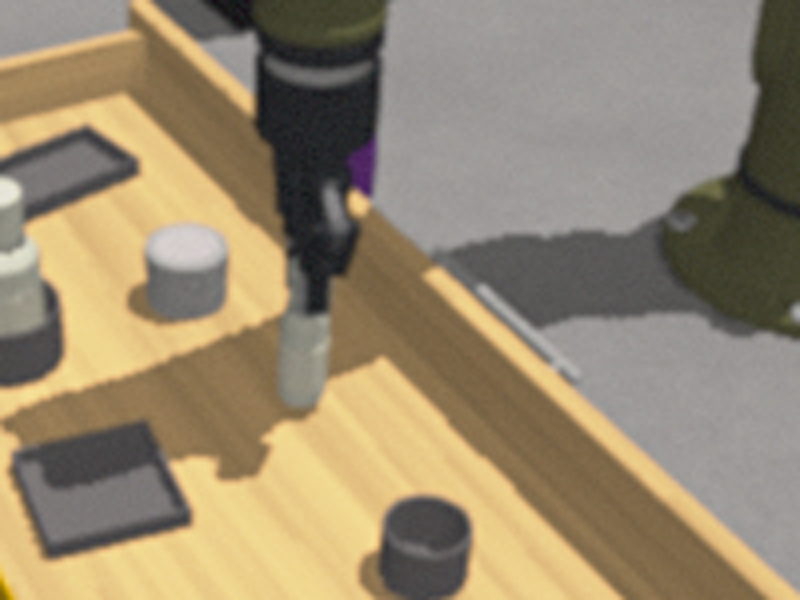

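```bash
python3 -m handwheel '0 0 0 0.6 0 0 0;0 0 0 1.2 0 0 0;0 0 0 1.4 0 0 0;0 0 0.4 1.2 0 0 0;0 0.1 0.8 0.6 0 0 0;0 0.1 1.3 0 0 0 0;0 0.1 1.6 0 0 0 0;0 0.2 1.8 0 0 0 0;0 0.2 1.8 0 0 0 0;0 0.2 1.8 0 0 0 0;0 0.2 1.8 0 0 0 0;0 0.1 1.8 0 0 0 0;0 0.1 1.5 0 0 0 0;0 0.1 1.2 0 0 0 0;0 0.1 0.8 0 0 0 0;0 0 0.4 0 0 0 0;0 0 0.2 0 0 0 0;0 0 0 0 0 0 0;0 0 0 0 0 0 0;0 0 0 0 0 0 0'; python3 - <<'E'
from h import *
from scipy.optimize import least_squares
o=look('s3',{'scene':(240,120,440,270)},names=("scene",))
C=cloud("scene",o['scene'][1]); s=C[np.isfinite(C[...,0])]
for lo,hi in((.08,.10),(.10,.125)):
  k=s[(s[:,2]>lo)&(s[:,2]<hi)&(np.hypot(s[:,0]-.4595,s[:,1]-.1613)<.03)]
  f=least_squares(lambda p:np.hypot(k[:,0]-p[0],k[:,1]-p[1])-.016,[.459,.161],loss='soft_l1',f_scale=.002); print(lo,len(k),f.x.round(4))
k=s[(s[:,2]>.042)&(s[:,2]<.058)&(np.hypot(s[:,0]-.4595,s[:,1]-.1613)<.036)]
f=least_squares(lambda p:np.hypot(k[:,0]-p[0],k[:,1]-p[1])-.026,[.459,.161],loss='soft_l1',f_scale=.002); print('cup',len(k),f.x.round(4))
E
```

```text
t: 16.32
position: [0.4576, 0.1579, 0.1171]
ee_rot: [-180.0, 0.0, 163.9]
ft_force: [-0.3, -0.4, -0.1]
finger_gap: 0.268
t 16.3667 pos [[0.4576, 0.1579, 0.1171], [0.4576, 0.1579, 0.1171]] rot [-1.800e+02  1.000e-02  1.639e+02] F [-0.6 -0.2 -0.6] gap 0.27
0.08 94 [0.4588 0.1586]
0.1 124 [0.4584 0.1583]
cup 114 [0.4593 0.1614]
```

View pics/scene_s3.png

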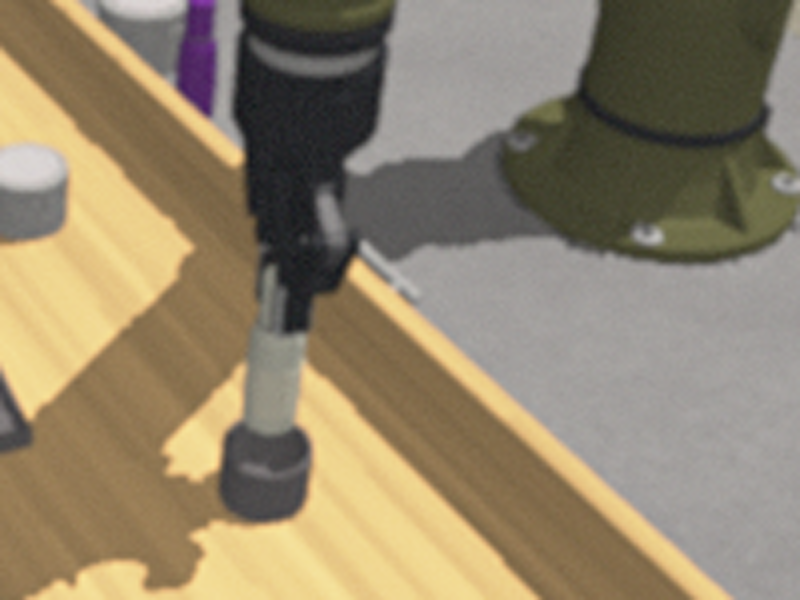

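```bash
python3 -m handwheel '0 0 0.1 -0.5 0 0 0;0 0.1 0.1 -0.9 0 0 0;0 0 0 -1.1 0 0 0;0 0 0 -1.1 0 0 0;0 0 0 -0.8 0 0 0;0 0 0 -0.5 0 0 0;0 0 0 -0.3 0 0 0;0 0 0 -0.1 0 0 0;0 0 0 0 0 0 0;0 0 0 0 0 0 0'; python3 -m handwheel '0 0 0 -0.1 0 0 0;0 0 0 -0.1 0 0 0;0 0 0 0 0 0 0;0 0 0 0 0 0 0'
```

```text
t: 17.2
position: [0.4589, 0.1609, 0.0644]
ee_rot: [180.0, 0.0, 164.0]
ft_force: [-0.8, 0.1, -0.6]
finger_gap: 0.271
t: 17.53
position: [0.4586, 0.1608, 0.0622]
ee_rot: [180.0, 0.0, 164.0]
ft_force: [-0.3, -0.9, 0.0]
finger_gap: 0.268
```

```bash
python3 -m handwheel '0 0 0 -0.1 0 0 0;0 0 0 0 0 0 0;0 0 0 0 0 0 0'; python3 -m handwheel '0 0 0 -0.1 0 0 0;0 0 0 0 0 0 0;0 0 0 0 0 0 0'
```

```text
t: 17.78
position: [0.4589, 0.1608, 0.0615]
ee_rot: [180.0, 0.0, 164.0]
ft_force: [-0.4, -0.7, 3.5]
finger_gap: 0.269
t: 18.03
position: [0.4593, 0.1608, 0.0614]
ee_rot: [179.9, 0.1, 164.0]
ft_force: [-2.6, -0.2, 9.8]
finger_gap: 0.267
```

```bash
python3 -m handwheel '0 0 0 0.1 0 0 0;0.3 0 0 0 0 0 0;0.36 0 0 0 0 0 0;0.5 0 0 0 0 0 0;0.8 0 0 0 0 0 0;1 0 0 0 0 0 0;1 0 0 0 0 0 0;1 0 0 0 0 0 0;1 0 0 0.5 0 0 0;1 0 0 1 0 0 0;1 0 0 1.8 0 0 0;1 0 0 2.2 0 0 0;1 0 0 2.2 0 0 0;1 0 0 2 0 0 0;1 0 0 1.6 0 0 0;1 0 0 0.9 0 0 0;1 0 0 0.4 0 0 0;1 0 0 0 0 0 0'; python3 - <<'E'
from h import *
o=look('s4',{'scene':(240,120,440,270)},names=("scene",))
E
```

```text
t: 19.53
position: [0.459, 0.1609, 0.1881]
ee_rot: [179.9, 0.1, 164.0]
ft_force: [-0.1, -1.0, 0.6]
finger_gap: 1.001
t 19.5833 pos [[0.459, 0.1609, 0.1881], [0.4584, 0.1607, 0.187]] rot [180.    -0.   163.97] F [-0.8  1.4 -0.8] gap 0.999
```

View pics/scene_s4.png

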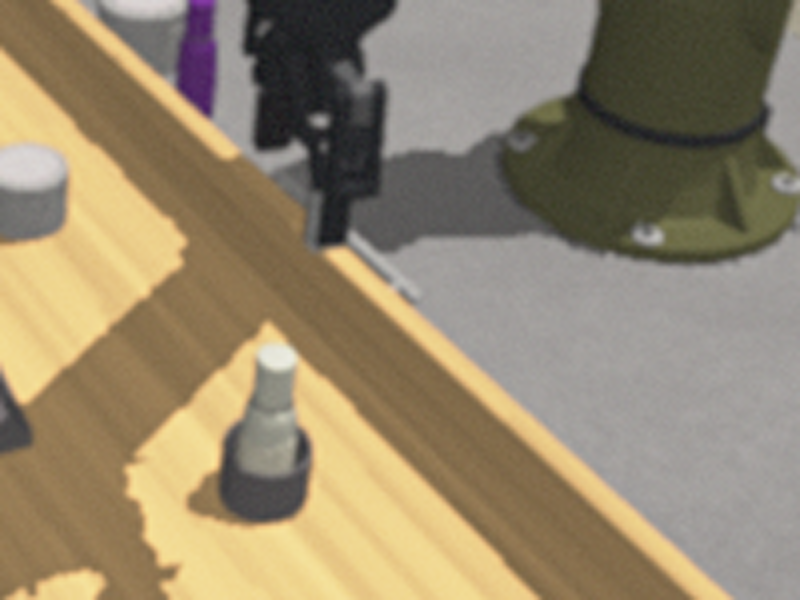

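```bash
python3 -m handwheel '1 0 -0.5 0 0 0 0;1 0 -1.2 0 0 0 0;1 -0.1 -2 0 0 0 0;1 0 -2.4 0 0 0 0;1 -0.1 -2.5 0 0 0 0;1 0 -2.5 0 0 0 0;1 -0.1 -2.5 0 0 0 0;1 0 -2.5 0 0 0 0;1 -0.1 -2.5 0 0 0 0;1 0 -2.5 0 0 0 0;1 -0.1 -2.5 0 0 0 0;1 0 -2.5 0 0 0 0;1 0 -2.3 0 0 0 0;1 0 -1.8 0 0 0 0;1 0 -1.1 0 0 0 0;1 0 -0.65 0 0 0 0;1 0 0 0 0 0 0'; python3 -m handwheel '1 0 0 -1 0 0 0;1 0 0 -1.8 0 0 0;1 0 0 -2.2 0 0 0;1 0 0 -2.2 0 0 0;1 0 0 -2.2 0 0 0;1 0 0 -1.8 0 0 0;1 0 0 -1 0 0 0;1 0 0 0 0 0 0;1 0 0 0 0 0 0;1 0 0 0 0 0 0'; python3 - <<'E'
from h import *
o=look('t1',{'scene':(180,90,340,210)},names=("scene",))
C=cloud("scene",o['scene'][1]); s=C[np.isfinite(C[...,0])]
k=s[(s[:,2]>.06)&(s[:,2]<.2)&(np.hypot(s[:,0]-.454,s[:,1]+.1585)<.08)]
r=k[:,:2]-[.454,-.1585]; a=r@[.276,.961]; b=r@[.961,-.276]
for lo in np.arange(.06,.2,.01):
  m=(k[:,2]>=lo)&(k[:,2]<lo+.01)&(a>0)
  if m.any(): print(lo.round(2),m.sum(),a[m].min().round(3),a[m].max().round(3),b[m].min().round(3),b[m].max().round(3))
E
```

```text
t: 21.0
position: [0.4524, -0.1609, 0.1865]
ee_rot: [-180.0, -0.1, 163.8]
ft_force: [-0.5, 0.2, 0.8]
finger_gap: 0.999
t: 21.83
position: [0.4544, -0.1586, 0.0659]
ee_rot: [180.0, 0.1, 164.0]
ft_force: [-0.9, -0.2, -0.1]
finger_gap: 0.999
t 21.8833 pos [[0.4544, -0.1586, 0.0659], [0.4546, -0.1588, 0.0662]] rot [1.7997e+02 1.2000e-01 1.6400e+02] F [ 0.4 -0.2 -0.1] gap 1.001
0.1 5 0.047 0.051 -0.01 0.002
0.11 24 0.046 0.058 -0.01 0.011
0.12 21 0.048 0.059 -0.009 0.011
0.13 24 0.047 0.06 -0.009 0.01
0.14 5 0.051 0.057 -0.005 0.01
0.15 42 0.039 0.078 -0.012 0.014
0.16 46 0.031 0.078 -0.012 0.017
0.17 45 0.017 0.075 -0.012 0.017
0.18 59 0.017 0.076 -0.012 0.02
0.19 74 0.002 0.075 -0.019 0.02
```

View pics/scene_t1.png

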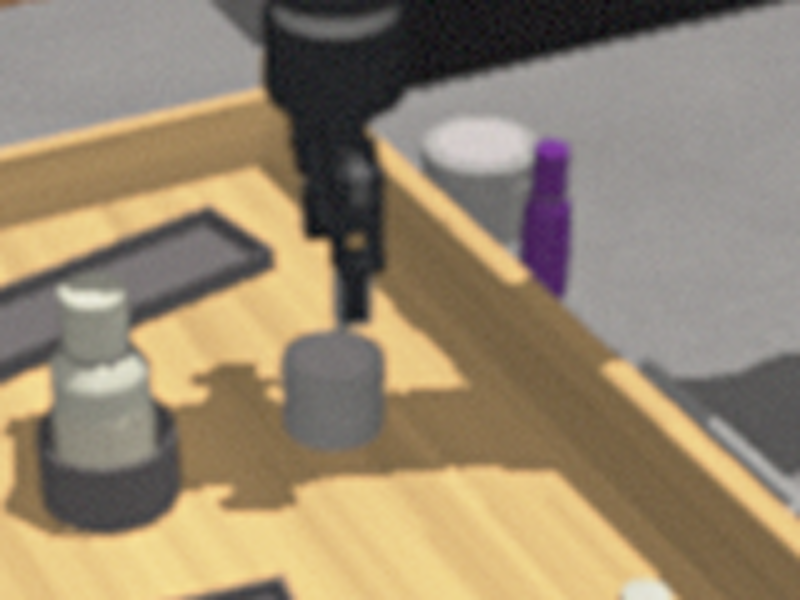

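```bash
python3 -m handwheel '1 0 0 -0.6 0 0 0;1 0 0 -1.1 0 0 0;1 0 0 -1.3 0 0 0;1 0 0 -1.3 0 0 0;1 0 0 -1.1 0 0 0;1 0 0 -0.8 0 0 0;1 0 0 -0.5 0 0 0;1 0 0 -0.2 0 0 0;1 0 0 0 0 0 0;1 0 0 0 0 0 0' 40; python3 - <<'E'
from h import *
o=look('t2',{'scene':(180,90,340,210)},names=("scene",))
E
```

```text
t: 22.72
position: [0.4539, -0.1589, -0.0037]
ee_rot: [180.0, 0.0, 164.0]
ft_force: [-0.6, 0.2, 0.7]
finger_gap: 1.0
t 22.7667 pos [[0.4539, -0.1589, -0.0037], [0.4541, -0.1589, -0.0035]] rot [1.7999e+02 6.0000e-02 1.6397e+02] F [-0.3  0.8  0.7] gap 1.001
```

View pics/scene_t2.png

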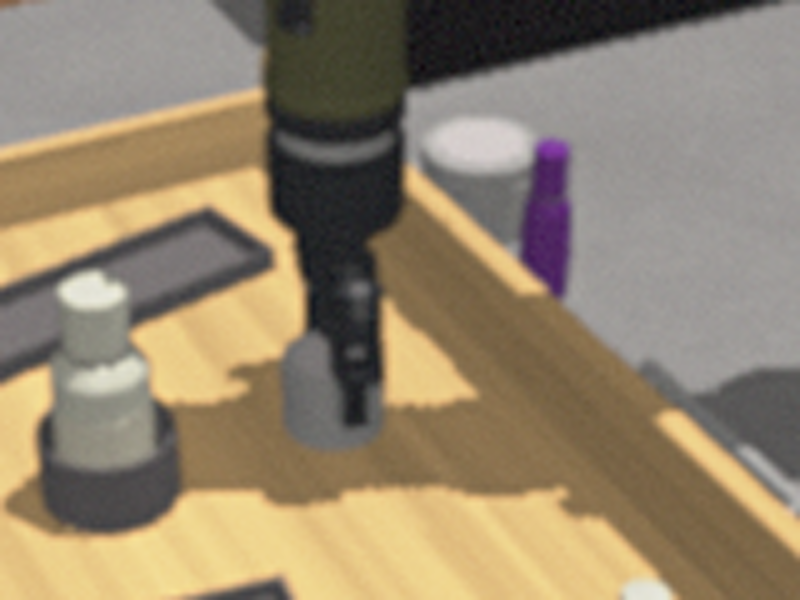

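```bash
python3 -m handwheel '0.9 0 0 0 0 0 0;0.8 0 0 0 0 0 0;0.7 0 0 0 0 0 0;0 0 0 0 0 0 0;0 0 0 0 0 0 0;0 0 0 0 0 0 0;0 0 0 0 0 0 0;0 0 0 0.2 0 0 0;0 0 0 0.4 0 0 0;0 0 0 0.6 0 0 0;0 0 0 0.6 0 0 0;0 0 0 0.2 0 0 0;0 0 0 0 0 0 0;0 0 0 0 0 0 0'; python3 - <<'E'
from h import *
o=look('t3',{'scene':(180,90,340,210)},names=("scene",))
E
```

```text
t: 23.93
position: [0.4537, -0.1587, 0.0163]
ee_rot: [180.0, 0.0, 164.0]
ft_force: [-0.2, 0.3, -1.3]
finger_gap: 0.697
t 23.9833 pos [[0.4537, -0.1587, 0.0163], [0.4535, -0.1587, 0.0161]] rot [179.99   0.   163.97] F [ 0.1  0.1 -1.2] gap 0.701
```

View pics/scene_t3.png

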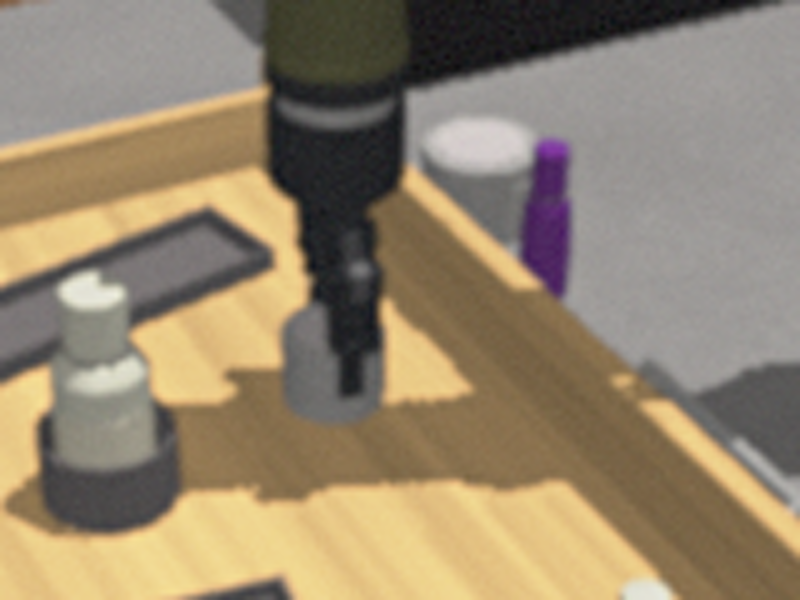

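```bash
python3 -m handwheel '0 0 0 0.6 0 0 0;0 0 0 1.2 0 0 0;0 0 0.4 1.4 0 0 0;0 0 0.8 1.2 0 0 0;0 0 1.4 0.6 0 0 0;0 0 1.8 0 0 0 0;0 0 1.8 0 0 0 0;0 0.4 1.8 0 0 0 0;0 0.8 1.8 0 0 0 0;0 1.2 1.6 0 0 0 0;0 1.5 1.4 0 0 0 0;0 1.7 1.1 0 0 0 0;0 1.8 0.9 0 0 0 0;0 1.8 0.7 0 0 0 0;0 1.7 0.5 0 0 0 0;0 1.5 0.4 0 0 0 0;0 1.1 0.2 0 0 0 0;0 0.8 0 0 0 0 0;0 0.4 0 0 0 0 0;0 0 0 0 0 0 0'; python3 -m handwheel '0 0 0 0 0 0 0;0 0 0 0 0 0 0'; python3 - <<'E'
from h import *
from scipy.optimize import least_squares
o=look('t4',{'scene':(140,120,340,270)},names=("scene",))
C=cloud("scene",o['scene'][1]); s=C[np.isfinite(C[...,0])]
k=s[(s[:,2]>.085)&(s[:,2]<.11)&(np.hypot(s[:,0]-.602,s[:,1]-.009)<.04)]
f=least_squares(lambda p:np.hypot(k[:,0]-p[0],k[:,1]-p[1])-.030,[.602,.009],loss='soft_l1',f_scale=.002); print(len(k),f.x.round(4))
E
```

```text
t: 25.65
position: [0.6009, 0.0068, 0.0659]
ee_rot: [-180.0, 0.0, 164.0]
ft_force: [-0.4, 0.1, -1.1]
finger_gap: 0.696
t: 25.82
position: [0.5998, 0.0068, 0.066]
ee_rot: [-180.0, -0.0, 163.9]
ft_force: [0.4, -1.1, -0.7]
finger_gap: 0.701
t 25.8667 pos [[0.5998, 0.0068, 0.066], [0.5998, 0.0069, 0.0661]] rot [ 1.7999e+02 -3.0000e-02  1.6394e+02] F [-0.1  0.9 -0.2] gap 0.699
166 [0.6018 0.0077]
```

View pics/scene_t4.png

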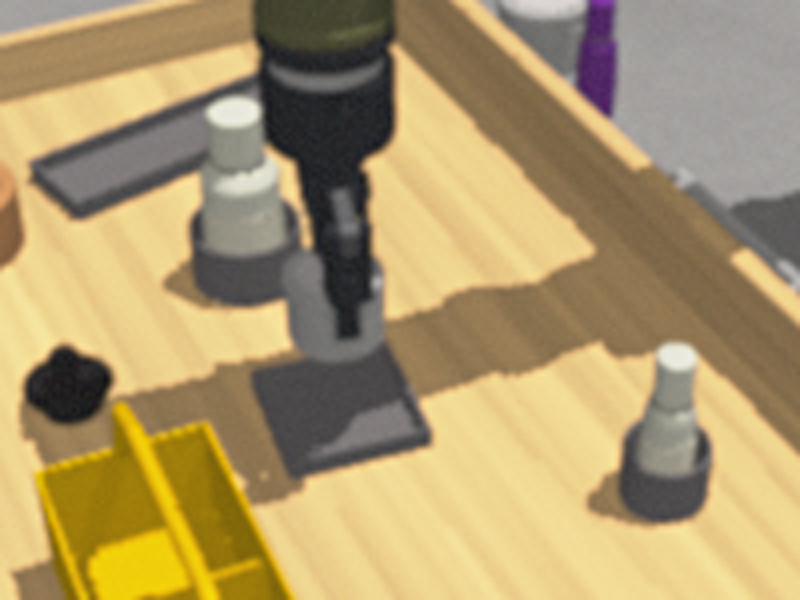

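```bash
python3 -m handwheel '0 0.1 0.1 -0.5 0 0 0;0 0 0 -1 0 0 0;0 0 0 -1.2 0 0 0;0 0 0 -1.2 0 0 0;0 0 0 -1.1 0 0 0;0 0 0 -0.7 0 0 0;0 0 0 -0.4 0 0 0;0 0 0 -0.2 0 0 0;0 0 0 -0.1 0 0 0;0 0 0 0 0 0 0;0 0 0 0 0 0 0'; python3 -m handwheel '0 0 0 -0.1 0 0 0;0 0 0 -0.1 0 0 0;0 0 0 0 0 0 0'
```

```text
t: 26.78
position: [0.602, 0.0082, 0.0026]
ee_rot: [180.0, 0.1, 164.0]
ft_force: [-0.3, -0.0, -1.0]
finger_gap: 0.7
t: 27.03
position: [0.6016, 0.0083, 0.0002]
ee_rot: [180.0, 0.0, 164.0]
ft_force: [0.1, 0.1, -1.7]
finger_gap: 0.704
```

```bash
python3 -m handwheel '0 0 0 -0.1 0 0 0;0 0 0 0 0 0 0;0 0 0 0 0 0 0'; python3 - <<'E'
from h import *
o=look('t5',{'scene':(140,120,340,270)},names=("scene",))
E
```

```text
t: 27.28
position: [0.6017, 0.0083, -0.0002]
ee_rot: [180.0, 0.0, 164.0]
ft_force: [-3.2, -0.1, 5.8]
finger_gap: 0.704
t 27.3333 pos [[0.6017, 0.0083, -0.0002], [0.6017, 0.0083, -0.0002]] rot [1.7997e+02 1.0000e-02 1.6397e+02] F [-3.1  0.9  5.3] gap 0.702
```

View pics/scene_t5.png

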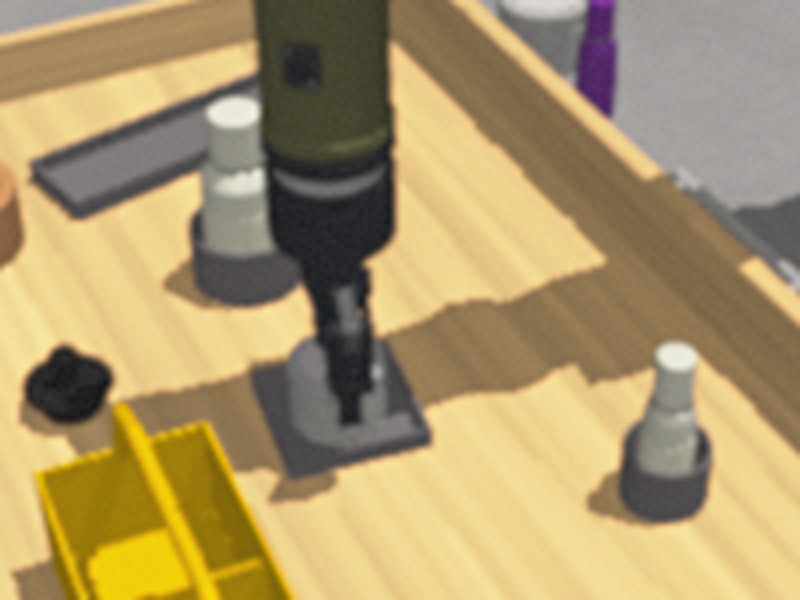

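The tin sits on the tray floor at (340,395). I'll release it and lift away.

```bash
python3 -m handwheel '0.71 0 0 0 0 0 0;0.75 0 0 0 0 0 0;0.85 0 0 0 0 0 0;1 0 0 0 0 0 0;1 0 0 0 0 0 0;1 0 0 0 0 0 0;1 0 0 0.5 0 0 0;1 0 0 1 0 0 0;1 0 0 1.8 0 0 0;1 0 0 2.2 0 0 0;1 0 0 2.2 0 0 0;1 0 0 2.2 0 0 0;1 0 0 2.2 0 0 0;1 0 0 2 0 0 0;1 0 0 1.6 0 0 0;1 0 0 0.9 0 0 0;1 0 0 0.4 0 0 0;1 0 0 0 0 0 0'; python3 - <<'E'
from h import *
o=look('t6',{'scene':(140,120,340,270),'top':(100,100,420,250)})
E
```

```text
t: 28.83
position: [0.602, 0.0082, 0.1701]
ee_rot: [179.9, 0.1, 164.0]
ft_force: [0.8, -1.3, -0.2]
finger_gap: 1.001
t 28.9333 pos [[0.602, 0.0082, 0.1701], [0.6014, 0.0082, 0.169], [0.6014, 0.0082, 0.169], [0.6009, 0.0083, 0.1682]] rot [-1.7997e+02 -7.0000e-02  1.6397e+02] F [-1.   1.  -0.7] gap 0.995
```

View pics/scene_t6.png

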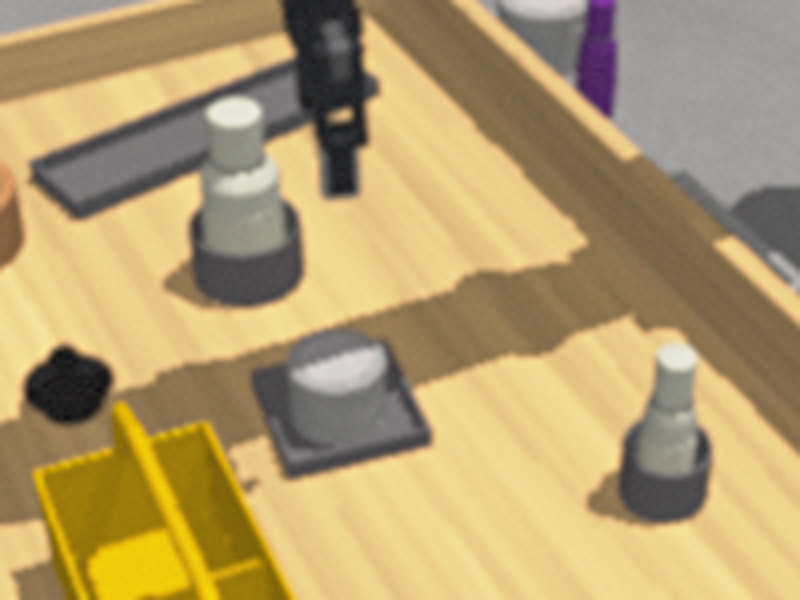

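View pics/top_t6.png

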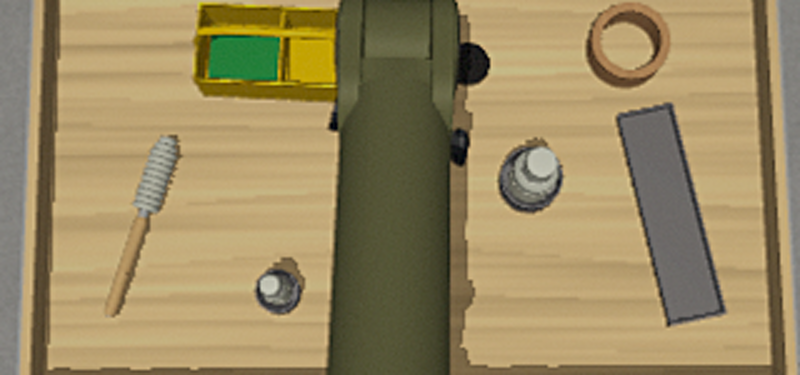

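```bash
python3 -m handwheel '1 -0.1 0.5 0 0 0 0;1 -0.2 1.2 0 0 0 0;1 -0.4 2 0 0 0 0;1 -0.5 2.4 0 0 0 -0.013;1 -0.6 2.6 0 0 0 -0.013;1 -0.6 2.6 0 0 0 0;1 -0.6 2.6 0 0 0 0;1 -0.6 2.6 0 0 0 0;1 -0.6 2.6 0 0 0 0;1 -0.6 2.6 0 0 0 0;1 -0.6 2.6 0 0 0 0;1 -0.5 2.4 0 0 0 0;1 -0.4 2.1 0 0 0 0;1 -0.4 1.8 0 0 0 0;1 -0.2 1.2 0 0 0 0;1 -0.1 0.8 0 0 0 0;0.8 0 0.4 0 0 0 0;0.6 0 0 0 0 0 0;0.5 0 0 0 0 0 0' ; python3 -m handwheel '0.5 0 0 -1 0 0 0;0.5 0 0 -1.8 0 0 0;0.5 0 0 -2.2 0 0 0;0.5 0 0 -2.2 0 0 0;0.5 0 0 -2.2 0 0 0;0.5 0 0 -1.8 0 0 0;0.5 0 0 -1 0 0 0;0.5 0 0 0 0 0 0;0.5 0 0 0 0 0 0'; python3 - <<'E'
from h import *
o=look('b1',{'scene':(220,200,420,350)},names=("scene",))
C=cloud("scene",o['scene'][1]); s=C[np.isfinite(C[...,0])]
k=s[(s[:,2]>.06)&(s[:,2]<.14)&(np.hypot(s[:,0]-.532,s[:,1]-.3385)<.08)]
r=k[:,:2]-[.532,.3385]; a=r@[.301,.954]; b=r@[.954,-.301]
for lo in np.arange(.06,.14,.01):
  m=(k[:,2]>=lo)&(k[:,2]<lo+.01)
  if m.any(): print(lo.round(2),m.sum(),a[m].min().round(3),a[m].max().round(3),b[m].min().round(3),b[m].max().round(3))
h=s[(s[:,2]>.028)&(s[:,2]<.045)&(s[:,0]>.42)&(s[:,0]<.50)&(s[:,1]>.3)&(s[:,1]<.4)]
r=h[:,:2]-[.532,.3385]; print('handle a',np.percentile(r@[.301,.954],[2,50,98]))
E
```

```text
t: 30.52
position: [0.532, 0.3371, 0.1689]
ee_rot: [-180.0, 0.0, 162.4]
ft_force: [0.6, -0.5, 0.0]
finger_gap: 0.604
t: 31.27
position: [0.5317, 0.3374, 0.0469]
ee_rot: [-180.0, -0.0, 162.4]
ft_force: [0.3, 0.8, 1.1]
finger_gap: 0.499
t 31.3167 pos [[0.5317, 0.3374, 0.0469], [0.5323, 0.3381, 0.0479]] rot [1.7994e+02 6.0000e-02 1.6244e+02] F [-0.9  0.4  1.3] gap 0.501
0.07 11 -0.024 0.029 -0.007 0.01
0.08 58 -0.026 0.036 -0.011 0.011
0.09 65 -0.03 0.037 -0.007 0.011
0.1 36 -0.026 0.034 0.001 0.011
0.11 30 -0.03 0.032 0.002 0.013
0.12 81 -0.05 0.054 -0.01 0.013
0.13 79 -0.054 0.057 -0.011 0.016
handle a [-0.00534358  0.00426061  0.00998379]
```

View pics/scene_b1.png

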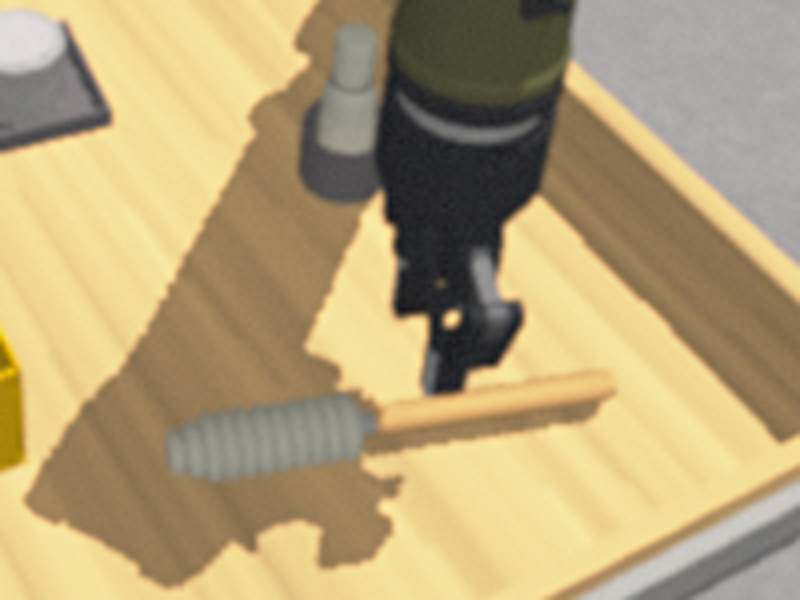

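```bash
python3 -m handwheel '0.5 0 0 -0.6 0 0 0;0.5 0 0 -1.1 0 0 0;0.5 0 0 -1.2 0 0 0;0.5 0 0 -1 0 0 0;0.5 0 0 -0.7 0 0 0;0.5 0 0 -0.5 0 0 0;0.5 0 0 -0.3 0 0 0;0.5 0 0 -0.2 0 0 0;0.5 0 0 0 0 0 0;0.5 0 0 0 0 0 0' 30; python3 - <<'E'
from h import *
o=look('b2',{'scene':(220,200,420,350)},names=("scene",))
E
```

```text
t: 32.15
position: [0.5318, 0.3384, -0.0087]
ee_rot: [180.0, 0.0, 162.5]
ft_force: [0.3, 0.1, -0.1]
finger_gap: 0.498
t 32.2 pos [[0.5318, 0.3384, -0.0087], [0.5319, 0.3385, -0.0085]] rot [1.7995e+02 3.0000e-02 1.6248e+02] F [-0.1  1.  -0. ] gap 0.505
```

View pics/scene_b2.png

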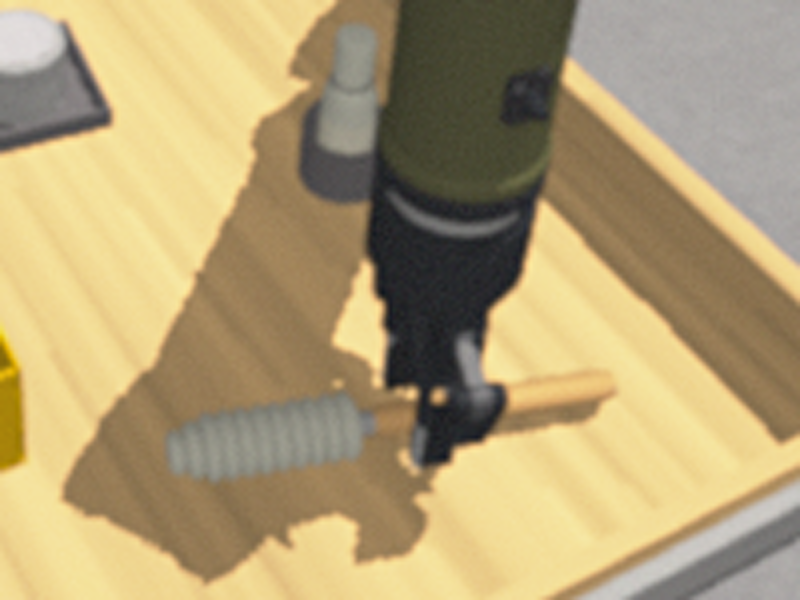

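```bash
python3 -m handwheel '0.5 0 0 -0.2 0 0 0;0.5 0 0 -0.2 0 0 0;0.5 0 0 0 0 0 0;0.4 0 0 0 0 0 0;0.3 0 0 0 0 0 0;0 0 0 0 0 0 0;0 0 0 0 0 0 0;0 0 0 0 0 0 0;0 0 0 0 0 0 0;0 0 0 0 0 0 0;0 0 0 0 0 0 0' 30; python3 -m handwheel '0 0 0 0.2 0 0 0;0 0 0 0.4 0 0 0;0 0 0 0.6 0 0 0;0 0 0 0.6 0 0 0;0 0 0 0.2 0 0 0;0 0 0 0 0 0 0;0 0 0 0 0 0 0';  python3 - <<'E'
from h import *
o=look('b3',{'scene':(220,200,420,350)},names=("scene",))
E
```

```text
t: 33.12
position: [0.5316, 0.3383, -0.0128]
ee_rot: [180.0, 0.0, 162.5]
ft_force: [-0.0, -0.6, 0.1]
finger_gap: 0.184
t: 33.7
position: [0.5317, 0.3384, 0.0074]
ee_rot: [180.0, 0.0, 162.5]
ft_force: [-0.3, 0.2, -0.3]
finger_gap: 0.185
t 33.75 pos [[0.5317, 0.3384, 0.0074], [0.5314, 0.3382, 0.0071]] rot [179.99  -0.   162.48] F [ 0.8  0.6 -0.8] gap 0.183
```

View pics/scene_b3.png

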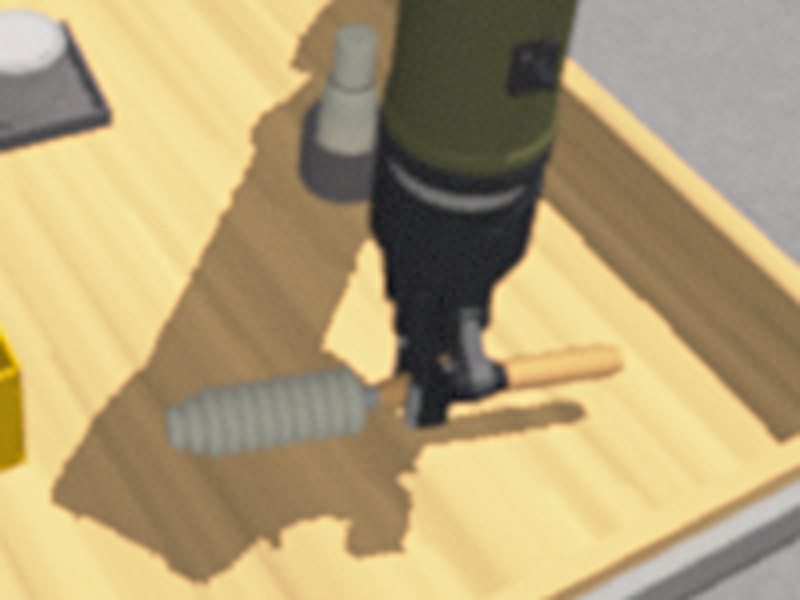

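```bash
python3 -m handwheel '0 0 0 0.8 0 0 0;0 0 0 1.6 0 0 0;0 0 0 2.2 0 0 0;0 0 0 2.4 0 0 0;0 0 0 2.4 0 0 0;0 0 0 2.2 0 0 0;0 0 0 1.6 0 0 0;0 0 0 0.8 0 0 0;0 0 -0.4 0 0 0 0;0 0 -0.8 0 0 0 0;0 0 -1.3 0 0 0 0;0 0 -1.8 0 0 0 0.01;0 0 -2.2 0 0 0 0.02;0 0 -2.5 0 0 0 0.03;0 0 -2.5 0 0 0 0.03;0 0 -2.5 0 0 0 0.03;0 0 -2.5 0 0 0 0.03;0 0 -2.5 0 0 0 0.03;0 0 -2.5 0 0 0 0.03;0 0 -2.5 0 0 0 0.03' ; python3 -m handwheel '0 0 -2.5 0 0 0 0.03;0 0.1 -2.5 0 0 0 0.03;0 0.1 -2.5 0 0 0 0.03;0 0.1 -2.5 0 0 0 0.03;0 0.1 -2.5 0 0 0 0.03;0 0.1 -2.5 0 0 0 0.03;0 0.1 -2.5 0 0 0 0.03;0 0.1 -2.5 0 0 0 0.03;0 0.1 -2.5 0 0 0 0.02;0 0.1 -2.5 0 0 0 0.01;0 0.1 -2.5 0 0 0 0;0 0.1 -2.5 0 0 0 0;0 0.1 -2.5 0 0 0 0;0 0.1 -2.2 0 0 0 0;0 0 -2 0 0 0 0;0 0 -1.8 0 0 0 0;0 0 -1.5 0 0 0 0;0 0 -1.2 0 0 0 0;0 0 -0.9 0 0 0 0;0 0 -0.7 0 0 0 0'; python3 -m handwheel '0 0 -0.4 0 0 0 0;0 0 -0.26 0 0 0 0;0 0 0 0 0 0 0;0 0 0 0 0 0 0;0 0 0 0 0 0 0;0 0 0 0 0 0 0';  python3 - <<'E'
from h import *
o=look('b4',{'scene':(100,60,340,240),'top':(230,100,430,250)})
E
```

```text
t: 35.42
position: [0.5299, 0.0951, 0.1454]
ee_rot: [-179.9, -0.2, 176.2]
ft_force: [0.5, 0.5, 0.1]
finger_gap: 0.185
t: 37.08
position: [0.5433, -0.3309, 0.1462]
ee_rot: [180.0, -0.1, -168.4]
ft_force: [-0.5, 0.3, -0.7]
finger_gap: 0.189
t: 37.58
position: [0.5449, -0.3355, 0.1471]
ee_rot: [180.0, 0.0, -168.2]
ft_force: [0.3, -0.8, -1.4]
finger_gap: 0.188
t 37.6833 pos [[0.5449, -0.3355, 0.1471], [0.5448, -0.3357, 0.1471], [0.5448, -0.3357, 0.1471], [0.5447, -0.3359, 0.1471]] rot [ 1.7998e+02  1.0000e-02 -1.6825e+02] F [-0.2 -0.1  0.4] gap 0.186
```

View pics/scene_b4.png

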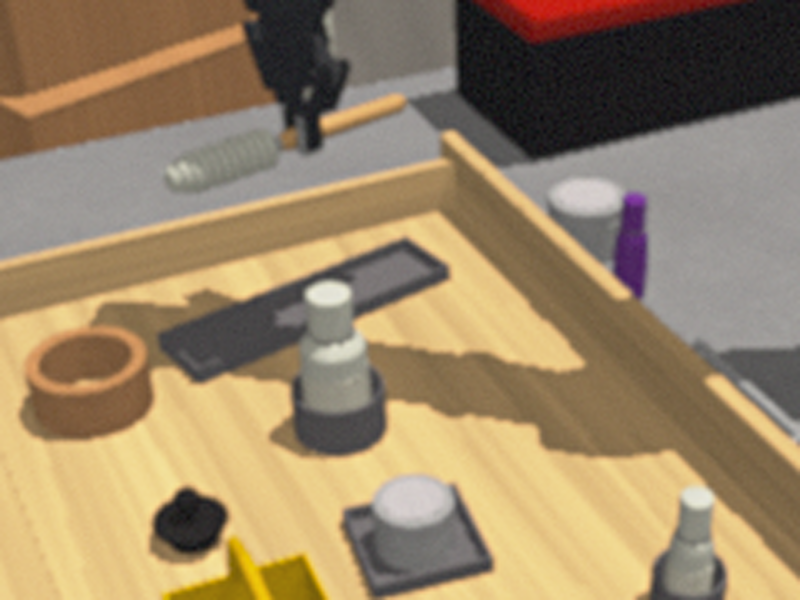

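View pics/top_b4.png

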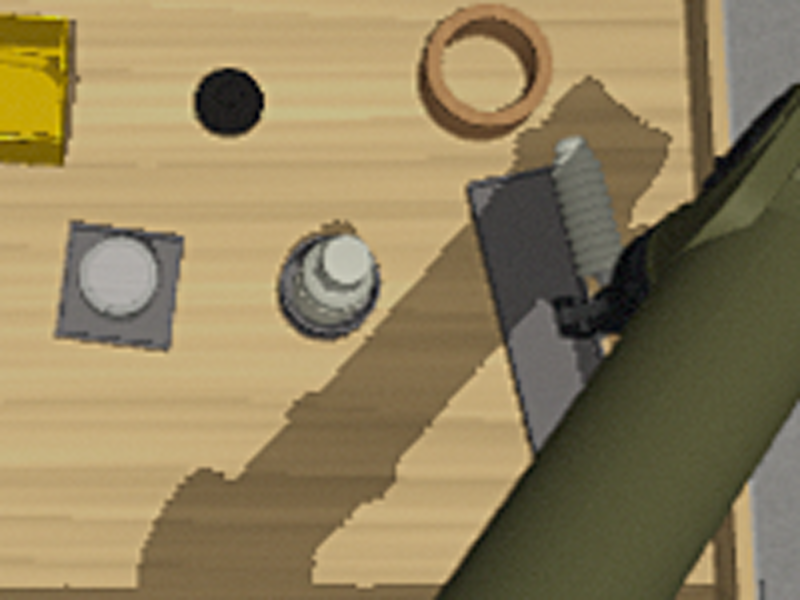

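```bash
python3 - <<'E'
from h import *
z=np.load("scene_b4.npz"); C=cloud("scene",z['d']); s=C[np.isfinite(C[...,0])]
u=np.array([.979,.204]);v=np.array([-.204,.979])
r=s[:,:2]-[.5556,-.3323]; a=r@u; b=r@v
m=(s[:,2]>.14)&(s[:,2]<.23)&(abs(a)<.16)&(abs(b)<.06)
for lo in np.arange(-.13,.13,.02):
  k=m&(a>=lo)&(a<lo+.02)
  if k.sum()>3: print(lo.round(2),k.sum(),'b',np.percentile(b[k],[3,50,97]).round(4),'z',np.percentile(s[k,2],[3,50,97]).round(3))
print(a[m].min(),a[m].max())
z=np.load("top_b4.npz"); C=cloud("top",z['d']); s=C[np.isfinite(C[...,0])]
r=s[:,:2]-[.5523,-.3353]; a=r@u; b=r@v
m=(s[:,2]>.12)&(s[:,2]<.25)&(a>.02)&(a<.16)&(abs(b)<.06)
for lo in np.arange(.02,.13,.02):
  k=m&(a>=lo)&(a<lo+.02)
  if k.sum()>3: print('top',lo.round(2),k.sum(),'b',np.percentile(b[k],[3,50,97]).round(4),'z',np.percentile(s[k,2],[3,50,97]).round(3))
print(a[m].max())
E
```

```text
-0.13 7 b [-0.0007  0.0022  0.0078] z [0.186 0.189 0.192]
-0.11 33 b [-0.0012  0.005   0.0103] z [0.181 0.191 0.195]
-0.09 34 b [-0.0018  0.0041  0.0101] z [0.181 0.191 0.195]
-0.07 36 b [-0.0023  0.0053  0.0093] z [0.179 0.19  0.195]
-0.05 35 b [-0.0028  0.0062  0.01  ] z [0.181 0.19  0.195]
-0.03 50 b [0.0054 0.0208 0.0415] z [0.174 0.201 0.229]
-0.01 191 b [-0.0326  0.0095  0.0374] z [0.18  0.206 0.229]
0.01 42 b [-0.0037  0.0085  0.0179] z [0.173 0.191 0.202]
0.03 79 b [-0.0025  0.0132  0.0201] z [0.173 0.194 0.203]
0.05 83 b [-0.0052  0.0126  0.0189] z [0.173 0.193 0.203]
0.07 85 b [-0.0068  0.012   0.0186] z [0.172 0.194 0.202]
0.09 96 b [-0.0045  0.0113  0.0181] z [0.172 0.193 0.202]
0.11 42 b [-0.0042  0.0065  0.0145] z [0.178 0.189 0.197]
-0.11806196938616419 0.12028391830425843
top 0.02 78 b [-0.0085  0.0073  0.0177] z [0.179 0.2   0.206]
top 0.04 86 b [-0.012   0.0058  0.0179] z [0.187 0.2   0.206]
top 0.06 91 b [-0.0108  0.0061  0.0178] z [0.185 0.2   0.206]
top 0.08 85 b [-0.0124  0.006   0.0179] z [0.186 0.199 0.206]
top 0.1 58 b [-0.0072  0.0055  0.0152] z [0.187 0.196 0.202]
0.11856517664622566
```

```bash
python3 -m handwheel '0 0 0 -0.6 0 0 0;0 0 0 -1.2 0 0 0;0 0 0 -1.8 0 0 0;0 0 0 -2 0 0 0;0 0 0 -2 0 0 0;0 0 0 -2 0 0 0;0 0 0 -1.8 0 0 0;0 0 0 -1.3 0 0 0;0 0 0 -0.9 0 0 0;0 0 0 -0.6 0 0 0;0 0 0 -0.4 0 0 0;0 0 0 -0.3 0 0 0;0 0 0 -0.2 0 0 0;0 0 0 0 0 0 0;0 0 0 0 0 0 0'; python3 -m handwheel '0 0 0 -0.1 0 0 0;0 0 0 -0.1 0 0 0;0 0 0 -0.1 0 0 0;0 0 0 0 0 0 0;0 0 0 0 0 0 0'; python3 - <<'E'
from h import *
o=look('b5',{'scene':(120,80,320,230)},names=("scene",))
E
```

```text
t: 38.93
position: [0.5449, -0.3366, -0.0034]
ee_rot: [-180.0, 0.1, -168.3]
ft_force: [-1.3, -1.0, -1.1]
finger_gap: 0.185
t: 39.35
position: [0.5444, -0.3363, -0.007]
ee_rot: [180.0, -0.0, -168.3]
ft_force: [-0.1, 0.2, 0.5]
finger_gap: 0.185
t 39.4 pos [[0.5444, -0.3363, -0.007], [0.5446, -0.3363, -0.0069]] rot [ 180.     0.  -168.3] F [-0.   0.3 -1.1] gap 0.186
```

View pics/scene_b5.png

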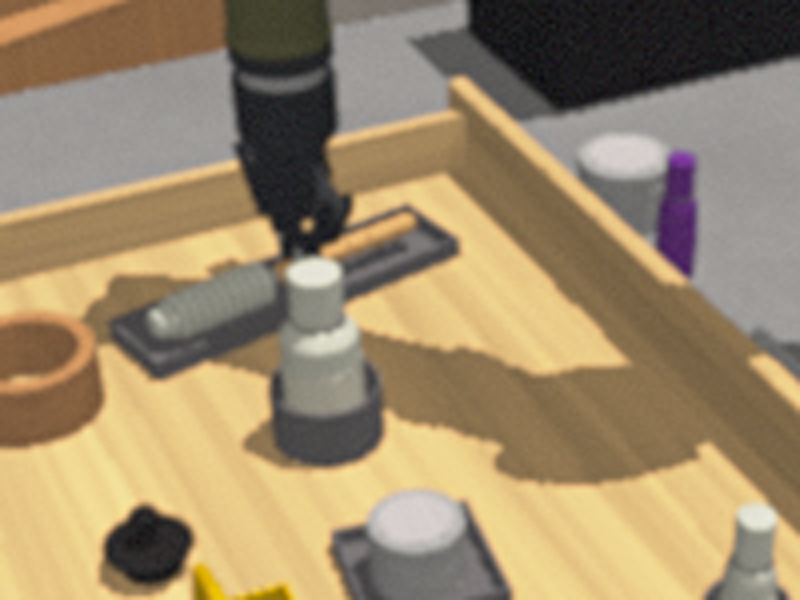

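```bash
python3 -m handwheel '0 0 0 -0.1 0 0 0;0 0 0 -0.1 0 0 0;0 0 0 0 0 0 0;0 0 0 0 0 0 0'; python3 -m handwheel '0 0 0 -0.1 0 0 0;0 0 0 0 0 0 0;0 0 0 0 0 0 0'; python3 -m handwheel '0 0 0 -0.05 0 0 0;0 0 0 0 0 0 0;0 0 0 0 0 0 0'
```

```text
t: 39.73
position: [0.5444, -0.3364, -0.0091]
ee_rot: [180.0, -0.0, -168.3]
ft_force: [-0.3, -0.0, 0.1]
finger_gap: 0.183
t: 39.98
position: [0.5447, -0.3365, -0.0097]
ee_rot: [-180.0, 0.0, -168.3]
ft_force: [0.0, 1.1, 0.7]
finger_gap: 0.184
t: 40.23
position: [0.5446, -0.3365, -0.0101]
ee_rot: [-180.0, 0.0, -168.3]
ft_force: [-1.3, -0.5, 2.7]
finger_gap: 0.184
```

```bash
python3 -m handwheel '0.2 0 0 0 0 0 0;0.24 0 0 0 0 0 0;0.3 0 0 0 0 0 0;0.3 0 0 0 0 0 0;0.3 0 0 0 0 0 0;0.3 0 0 0 0 0 0;0.3 0 0 0.4 0 0 0;0.3 0 0 0.8 0 0 0;0.3 0 0 1.2 0 0 0;0.3 0 0 1.8 0 0 0;0.3 0 0 2.2 0 0 0;0.3 0 0 2.5 0 0 0;0.3 0 0 2.5 0 0 0;0.3 0 0 2.5 0 0 0;0.3 0 0 2 0 0 0;0.3 0 0 1.5 0 0 0;0.3 0 0 1 0 0 0;0.3 0 0 0.4 0 0 0;0.3 0 0 0 0 0 0;0.3 0 0 0 0 0 0'; python3 - <<'E'
from h import *
o=look('b6',{'scene':(120,80,320,230)},names=("scene",))
E
```

```text
t: 41.9
position: [0.5442, -0.3361, 0.177]
ee_rot: [180.0, -0.0, -168.3]
ft_force: [-0.2, 0.1, -0.6]
finger_gap: 0.3
t 41.95 pos [[0.5442, -0.3361, 0.177], [0.544, -0.336, 0.1765]] rot [ 1.7993e+02 -8.0000e-02 -1.6830e+02] F [0.2 0.7 0.1] gap 0.297
```

View pics/scene_b6.png

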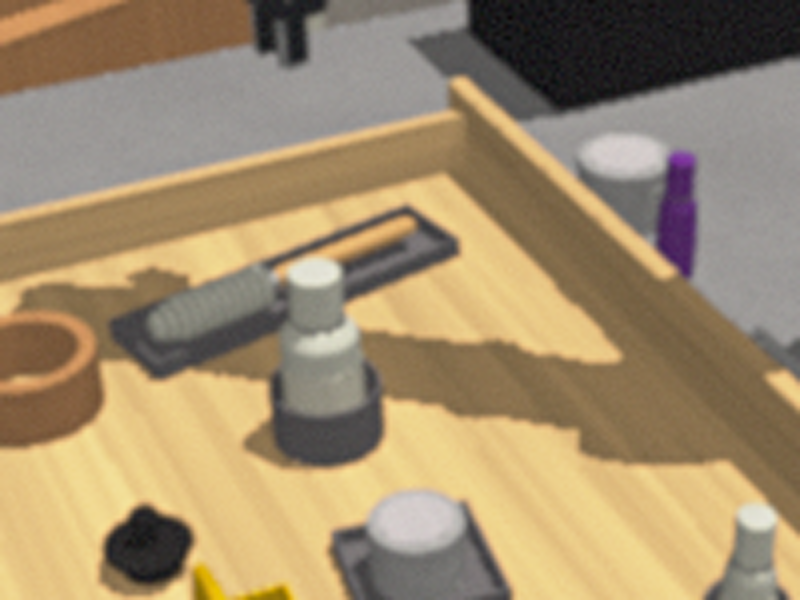

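```bash
python3 -m handwheel '0.3 0 -0.4 0.4 0 0 0;0.3 0 -1 1 0 0 0;0.3 0 -1.8 1.5 0 0 0;0.3 0 -2.2 1.5 0 0 0;0.3 0 -2.4 1 0 0 0;0.3 0 -2.4 0.4 0 0 0;0.3 0 -2.4 0 0 0 0;0.3 0 -2.4 0 0 0 0;0.3 0 -2.4 0 0 0 0;0.3 0 -1.8 0 0 0 0;0.3 0 -1 0 0 0 0;0.3 0 -0.5 0 0 0 0;0.3 0 0 0 0 0 0'; python3 - <<'E'
from h import *
o=look('f1',{'top':(100,70,420,270)})
z=o['top'][1]; C=cloud('top',z); C0=cloud('top',np.load('top0.npz')['d'])
s=C[np.isfinite(C[...,0])]; s0=C0[np.isfinite(C0[...,0])]
def mid(s,c,r,lo,hi):
    k=s[(np.hypot(s[:,0]-c[0],s[:,1]-c[1])<r)&(s[:,2]>lo)&(s[:,2]<hi)]
    return len(k),((k.min(0)+k.max(0))/2)[:2].round(4) if len(k) else None, np.median(k[:,2]).round(4) if len(k) else None
print('wide top',mid(s,(.593,-.157),.04,.135,.155)); print('slim top',mid(s,(.456,.158),.03,.108,.13)); print('tin',mid(s,(.5996,.0065),.04,.045,.07))
print('stopper',mid(s0,(.746,-.082),.04,.02,.06),mid(s,(.746,-.082),.04,.02,.06))
print('caddy',mid(s0,(.756,.152),.13,.05,.15),mid(s,(.756,.152),.13,.05,.15))
k=s[(s[:,0]>.4)&(s[:,0]<.71)&(s[:,1]>-.42)&(s[:,1]<-.25)&(s[:,2]>.031)&(s[:,2]<.07)]
print('brush',len(k),cv2.minAreaRect((k[:,:2]*1000).astype(np.float32)),np.percentile(k[:,2],[5,50,95]))
E
```

```text
t: 43.03
position: [0.5432, -0.5448, 0.2342]
ee_rot: [179.9, -0.1, -168.4]
ft_force: [-0.0, -0.4, -0.6]
finger_gap: 0.302
t 43.1333 pos [[0.5432, -0.5448, 0.2342], [0.544, -0.5436, 0.2346], [0.544, -0.5436, 0.2346], [0.5447, -0.5428, 0.235]] rot [ 1.7992e+02 -1.0000e-02 -1.6828e+02] F [ 0.5 -0.1 -0.2] gap 0.297
wide top (123, array([ 0.5939, -0.1579]), np.float64(0.1429))
slim top (53, array([0.4573, 0.1581]), np.float64(0.1183))
tin (305, array([0.6009, 0.0069]), np.float64(0.0578))
stopper (248, array([ 0.7458, -0.0821]), np.float64(0.0305)) (250, array([ 0.7459, -0.0822]), np.float64(0.0303))
caddy (1415, array([0.7928, 0.152 ]), np.float64(0.0834)) (1417, array([0.7925, 0.1524]), np.float64(0.0833))
brush 517 ((542.219970703125, -333.9793395996094), (255.6939239501953, 69.06077575683594), 10.643704414367676) [0.03260996 0.03968251 0.0481857 ]
```

View pics/top_f1.png

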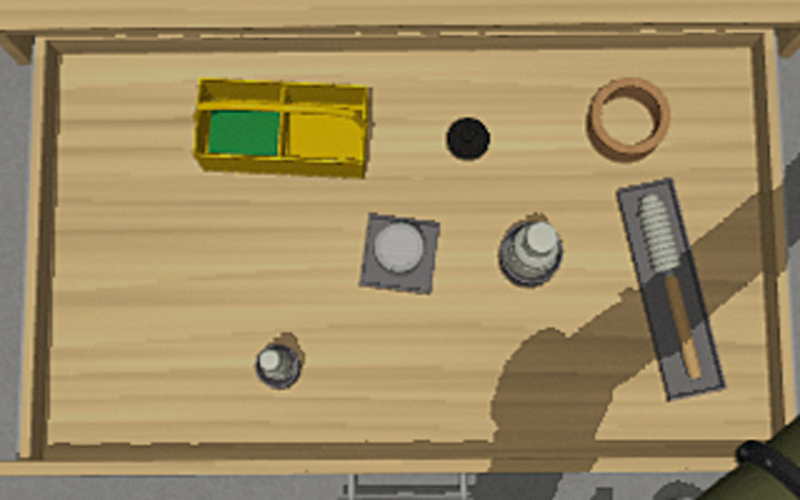

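View pics/scene_f1.png

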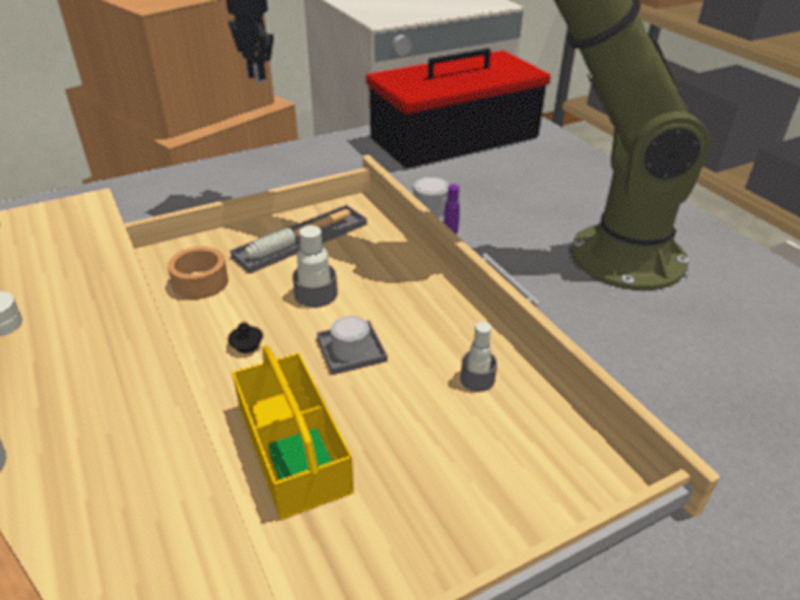

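Both views show all four things in their holders: the wide bottle at (530,252), the slim bottle at (277,365), the tin at (400,247) and the brush at (668,288) in the top view. Heights match the expected values, and the caddy and stopper have not moved. I'm handing the job in.

```bash
python3 - <<'E'
from cell import env
print(env.job_done())
E
```

```text
the job is handed in; nothing more can be done
None
```

All four things are in their holders, and I handed the job in at about 43 s of the 109 s allowed. I placed them in the order given: wide bottle, slim bottle, tin, brush. Each was lowered in 0.5–1 mm steps until the wrist felt contact (at most about 10 N), then released.

**Final camera checks:**
- **Bottles and tin:** the bottles are upright, with tops at 143 mm (wide) and 118 mm (slim). The tin lies flat, lid up, with its top at 58 mm. All three are within about 2 mm of their holders' centres.
- **Brush:** it lies level along the long tray, visibly inside it in both views. My numeric fit of its final pose was spoiled because the tray rim mixed into the measured points. For its centring I rely on the check just before lowering, which showed it within about 2 mm of the tray's centre line.
- **Bystanders:** the caddy and stopper are within 0.5 mm of where they started. Nothing else was touched.

**Disagreements:**
- **Finger height:** the cameras put the shut fingertips about 28 mm higher than the reported TCP. I set the grasp heights from the images, and every grasp and contact height agreed with that.
- **Cameras:** the two cameras differed by about 4 mm in x and 3 mm in y, so I used values in between.

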